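# Pin two packs of glass samples on an indexing table

### The arm

A 7-joint arm with a two-finger parallel gripper is mounted at the origin on the work surface. World frame = base frame: x ahead of the robot, y to its left, z up, the work surface at z = 0. Lengths are in m, angles in rad, forces in N, time in s.
With the tool pointing down it reaches from about 0.425 to 1.025 m from the base axis. Payload 9.4 kg.
Tool frame: the origin (TCP) lies at the very end of the fingers, on their centre line; the grasp point (between the pads) lies 19 mm behind it; y points along the fingers, z is the direction in which the jaws open and shut, and the axes are right-handed (so a half turn about y gives the same grasp; the last joint's range is limited). The gripper opens to 93 mm and grips with 3 to 60 N. Pads are 15 mm wide; open, the fingers measure 128 mm over their backs; the gripper's body (75 mm by 188 mm) begins 65 mm behind the grasp point.
Start: joints at [1.232, 0.599, -0.003, 1.599, 0.002, 0.943, -0.08], TCP at [0.188, -0.7, 0.219] pointing down, gripper open.
Joint ranges: [-2.57, 2.57], [-0.35, 1.97], [-1.29, 1.29], [0.11, 2.56], [-1.05, 4.19], [0.11, 1.86], [-2.63, 2.63]. Speed limits (rad/s): [2.22, 2.22, 3.01, 3.01, 3.14, 3.14, 3.14].

### API

Orientations are given as a 3x3 rotation matrix whose columns are the frame's x, y, z axes.
In Python, from bench import env, imaging gives the robot as it stands.
- The arm moves only by the tool servo_tool, never from a script. Its argument "moves" is text: rows parted by semicolons, each of 7 numbers parted by spaces: the opening in per cent of the stroke, from 0 (shut) to 100 (fully open), then the shift along the tool's x, y, z in m, then the turn, a rotation vector about the tool's x, y, z in rad. In form: grip x y z wx wy wz; .... A call has 1 to 20 rows; each row shifts and turns the commanded pose from where the row before left it, along the tool's axes as they then stand; what a row does not reach is not made up. A row lasts 1/8 s, in which the tool goes at most 62.5 mm and 10.7 degrees, less where a joint would pass 70% of its speed; a pose out of reach is approached as far as the arm can. A call with a gripper value outside its range is refused whole. The fingers move at their own pace and stop on an object; "newtons" is the grip in N (left out, the last holds). Time passes only in rows, so rows that do not move let the fingers close. It gives the time, the measured TCP pose, the force and the opening at its end, in the units of the state.
- env.get_obs(): the state, without advancing time (a new reading comes with each control period).
- imaging.read_camera(name): name is "scene" or "side" or "wrist"; returns a dict with "image" (384x512x3 uint8, red, green, blue), "fx", "fy", "cx", "cy" (pixels), "R" (3x3) and "t" (3): a world point X has camera coordinates R X + t; the wrist camera has in their place "T_tool_cam" (4x4, takes a point from camera to tool coordinates, whose origin is the TCP and whose axes are the tool frame's). Camera axes: x right, y down, z forward; pixel columns grow to the right and rows downward; lengths in m; the calibration is good to about 2 mm. A picture is of the moment at which its call begins: read the wrist's pose just before it. There is no depth.
- env.hand_in(): hands the job in, once; it reports no verdict.
The state is a dict: "clock": time; "qpos": joint angles; "qd": joint speeds; "tau": joint torques, N m; "position": TCP position; "orientation": TCP orientation; "force": force on the tool from outside, world axes, zero at the start; "torque": the same for the moment, N m; "grip_width": finger opening in m.
Only numpy, scipy, OpenCV 4.12 (cv2) and the standard library are available. Lean on these libraries where they do the work, as an engineer would, in place of code of your own. Each camera call takes 0.05 s, during which the arm holds its last target. There are 200 camera calls.

### The job

Stack every blue sample tile flat in the blue bay at the front of the turntable, between its lines, hole end outwards with the holes over the bay's socket, and push one binding post down through them all into the socket until its head rests on the pack. Then turn the table anticlockwise by one click, so that the amber bay comes to the front, and only then do the same there with every amber tile and the other post. Leave the table in that position, both packs pinned and everything at rest, and do not disturb the other things on the bench.

Things in the scene. Friction and masses are not known exactly. Their poses are not given: they have to be found in the camera images.
- blue1: loose sample tile: blue glass in a dark metal frame with a pale wooden end tab; 90 long (its x) x 46 wide (its y) x 12 thick, 80 to 170 g. A 20 square hole goes through the tab. Origin: centre of that hole at the underside, z up; the middle of the tile lies 29 towards -x, the tab's end 16 towards +x. Lies flat on the bench at first, tab roughly towards the robot. May be absent
- amber1: loose sample tile: amber glass in a dark metal frame with a pale wooden end tab; 90 long (its x) x 46 wide (its y) x 12 thick, 80 to 170 g. A 20 square hole goes through the tab. Origin: centre of that hole at the underside, z up; the middle of the tile lies 29 towards -x, the tab's end 16 towards +x. Lies flat on the bench at first, tab roughly towards the robot. May be absent
- blue2: loose sample tile: blue glass in a dark metal frame with a pale wooden end tab; 90 long (its x) x 46 wide (its y) x 12 thick, 80 to 170 g. A 20 square hole goes through the tab. Origin: centre of that hole at the underside, z up; the middle of the tile lies 29 towards -x, the tab's end 16 towards +x. Lies flat on the bench at first, tab roughly towards the robot. May be absent
- amber2: loose sample tile: amber glass in a dark metal frame with a pale wooden end tab; 90 long (its x) x 46 wide (its y) x 12 thick, 80 to 170 g. A 20 square hole goes through the tab. Origin: centre of that hole at the underside, z up; the middle of the tile lies 29 towards -x, the tab's end 16 towards +x. Lies flat on the bench at first, tab roughly towards the robot. May be absent
- blue3: loose sample tile: blue glass in a dark metal frame with a pale wooden end tab; 90 long (its x) x 46 wide (its y) x 12 thick, 80 to 170 g. A 20 square hole goes through the tab. Origin: centre of that hole at the underside, z up; the middle of the tile lies 29 towards -x, the tab's end 16 towards +x. Lies flat on the bench at first, tab roughly towards the robot. May be absent
- amber3: loose sample tile: amber glass in a dark metal frame with a pale wooden end tab; 90 long (its x) x 46 wide (its y) x 12 thick, 80 to 170 g. A 20 square hole goes through the tab. Origin: centre of that hole at the underside, z up; the middle of the tile lies 29 towards -x, the tab's end 16 towards +x. Lies flat on the bench at first, tab roughly towards the robot. May be absent
- post1: loose steel binding post, stood upright in the rack with 45 of its length in a 16 square hole: shank 12 diameter x 62 long with a rounded tip, then a brass head 30 diameter x 25 tall. Origin: the tip; z runs up to the head. The two posts are alike; 80 to 170 g
- post2: loose steel binding post, stood upright in the rack with 45 of its length in a 16 square hole: shank 12 diameter x 62 long with a rounded tip, then a brass head 30 diameter x 25 tall. Origin: the tip; z runs up to the head. The two posts are alike; 80 to 170 g
- rack: pale wooden post rack, 56 (x) x 130 (y) x 55 tall, fixed; origin centre of the underside; its two holes lie at y = -30 and +30
- base: fixed grey base of the turntable, origin on the axis at bench level; its -x side is the front (the loading position), facing the robot
- turntable (a joint): angle of the indexing turntable: grey top on a disc 290 across, positive anticlockwise from above. Detents at 0 (start: blue bay in front), 1.571 (one click: amber bay in front) and 3.142. Within about 0.1 of a detent a sprung ball pulls it home; leaving or entering one takes 0.5 to 1.5 N m; between them it stays where left. Stops at -0.15 and 3.29
- blue_bay (a point): middle of the blue bay, a place on the flat top of the turntable (72 above the bench) marked by two radial blue lines 58 apart, and a blue patch on the rim; in front at turntable angle 0. A tile lies between the lines, its middle over this point, hole end outwards. The point's axes are the turntable's; the bay points from the turntable axis through this point
- blue_socket (a point): mouth of the 16 square, 42 deep blind hole in the turntable's top at the outer end of the blue bay, 29 outwards from the bay's middle, 114 from the turntable axis. A tile's hole belongs above it
- amber_bay (a point): middle of the amber bay, a place on the flat top of the turntable (72 above the bench) marked by two radial amber lines 58 apart, and a amber patch on the rim; in front after one click. A tile lies between the lines, its middle over this point, hole end outwards. The point's axes are the turntable's; the bay points from the turntable axis through this point
- amber_socket (a point): mouth of the 16 square, 42 deep blind hole in the turntable's top at the outer end of the amber bay, 29 outwards from the bay's middle, 114 from the turntable axis. A tile's hole belongs above it
- knob (a point): centre of the red upright turning knob on the turntable, 24 diameter x 42 tall, its top 131 above the bench and its underside 17 above the turntable top, 110 from the axis, on the side away from the bays; the table is turned by moving it round; it does not turn by itself
- jar: bystander: jar, 52 diameter x 85 tall, origin centre of the underside
- foil_roll: bystander: roll of copper foil, 72 diameter x 22 tall, origin centre of the underside
- sponge: bystander: blue sponge block 70 x 50 x 30, origin centre of the underside
- brush: bystander: brush lying on the bench, origin on its underside
- hammer: bystander: hammer lying on the bench, origin on its underside
Things that resemble listed ones, but are neither listed nor needed, are in the scene too. What is shaped like the blue1 but green or pink is not meant.

How it is judged:
On the way, in this order (a step that is already met when the one before it is completed fails the run):
1. every blue tile stacked on the blue bay with one post home through all, the table at its first position (horizontal distance between each of blue1, blue2, blue3 and blue_socket below 0.0095 m and angle between each of blue1, blue2, blue3's own z axis and vertical below 0.08 rad and z of each of blue1, blue2, blue3 in the frame of blue_bay above -0.004 m and x of blue_bay in the frame of blue1 below -0.02 m and y of blue_bay in the frame of blue1 between -0.016 and 0.016 m and x of blue_bay in the frame of blue2 below -0.02 m and y of blue_bay in the frame of blue2 between -0.016 and 0.016 m and x of blue_bay in the frame of blue3 below -0.02 m and y of blue_bay in the frame of blue3 between -0.016 and 0.016 m and ((horizontal distance between post1 and blue_socket below 0.007 m and z of post1 in the frame of blue_socket below -0.015 m and angle between post1's own z axis and vertical below 0.1 rad and (z of post1 in the frame of blue1 below -0.046 m or z of post1 in the frame of blue2 below -0.046 m or z of post1 in the frame of blue3 below -0.046 m)) or (horizontal distance between post2 and blue_socket below 0.007 m and z of post2 in the frame of blue_socket below -0.015 m and angle between post2's own z axis and vertical below 0.1 rad and (z of post2 in the frame of blue1 below -0.046 m or z of post2 in the frame of blue2 below -0.046 m or z of post2 in the frame of blue3 below -0.046 m))) and value of joint turntable below 0.15 rad), for 0.3 s.
2. the table turned one click and at rest, the amber bay in front (value of joint turntable between 1.46 and 1.68 rad and velocity of joint turntable between -0.05 and 0.05 rad/s), for 0.3 s.
3. every amber tile stacked on the amber bay with the other post home through all (horizontal distance between each of amber1, amber2, amber3 and amber_socket below 0.0095 m and angle between each of amber1, amber2, amber3's own z axis and vertical below 0.08 rad and z of each of amber1, amber2, amber3 in the frame of amber_bay above -0.004 m and x of amber_bay in the frame of amber1 below -0.02 m and y of amber_bay in the frame of amber1 between -0.016 and 0.016 m and x of amber_bay in the frame of amber2 below -0.02 m and y of amber_bay in the frame of amber2 between -0.016 and 0.016 m and x of amber_bay in the frame of amber3 below -0.02 m and y of amber_bay in the frame of amber3 between -0.016 and 0.016 m and ((horizontal distance between post1 and amber_socket below 0.007 m and z of post1 in the frame of amber_socket below -0.015 m and angle between post1's own z axis and vertical below 0.1 rad and (z of post1 in the frame of amber1 below -0.046 m or z of post1 in the frame of amber2 below -0.046 m or z of post1 in the frame of amber3 below -0.046 m)) or (horizontal distance between post2 and amber_socket below 0.007 m and z of post2 in the frame of amber_socket below -0.015 m and angle between post2's own z axis and vertical below 0.1 rad and (z of post2 in the frame of amber1 below -0.046 m or z of post2 in the frame of amber2 below -0.046 m or z of post2 in the frame of amber3 below -0.046 m))) and value of joint turntable between 1.46 and 1.68 rad), for 0.3 s.
At the end, for the whole second after the job is handed in: All blue tiles on the blue bay, all amber on the amber: flat, hole within 9.5 mm of the socket axis, tile along the bay (middle within 16 mm across); in each socket a post, upright within 0.1 rad, tip 15 mm deep or more, head within 4 mm of the top tile; table at 1.46 to 1.68 rad; all at rest (all of step 3 and horizontal distance between each of blue1, blue2, blue3 and blue_socket below 0.0095 m and angle between each of blue1, blue2, blue3's own z axis and vertical below 0.08 rad and z of each of blue1, blue2, blue3 in the frame of blue_bay above -0.004 m and x of blue_bay in the frame of blue1 below -0.02 m and y of blue_bay in the frame of blue1 between -0.016 and 0.016 m and x of blue_bay in the frame of blue2 below -0.02 m and y of blue_bay in the frame of blue2 between -0.016 and 0.016 m and x of blue_bay in the frame of blue3 below -0.02 m and y of blue_bay in the frame of blue3 between -0.016 and 0.016 m and ((horizontal distance between post1 and blue_socket below 0.007 m and z of post1 in the frame of blue_socket below -0.015 m and angle between post1's own z axis and vertical below 0.1 rad and (z of post1 in the frame of blue1 below -0.046 m or z of post1 in the frame of blue2 below -0.046 m or z of post1 in the frame of blue3 below -0.046 m)) or (horizontal distance between post2 and blue_socket below 0.007 m and z of post2 in the frame of blue_socket below -0.015 m and angle between post2's own z axis and vertical below 0.1 rad and (z of post2 in the frame of blue1 below -0.046 m or z of post2 in the frame of blue2 below -0.046 m or z of post2 in the frame of blue3 below -0.046 m))) and velocity of joint turntable between -0.05 and 0.05 rad/s and linear speed of each of blue1, blue2, blue3, amber1, amber2, amber3, post1, post2 below 0.02 m/s); the robot touches nothing.
It fails at once if the jar is moved by more than 5 cm (distance of jar from where it was at the start of the episode above 0.05 m).
It fails at once if the foil roll is moved by more than 5 cm (distance of foil_roll from where it was at the start of the episode above 0.05 m).
It fails at once if the sponge is moved by more than 5 cm (distance of sponge from where it was at the start of the episode above 0.05 m).
It fails at once if the brush is moved by more than 5 cm (distance of brush from where it was at the start of the episode above 0.05 m).
It fails at once if the hammer is moved by more than 5 cm (distance of hammer from where it was at the start of the episode above 0.05 m).
Of blue1, blue2, blue3 only 2 to 3 are there at a start; the rules pass over those that are not, and their reading is None.
Of amber1, amber2, amber3 only 2 to 3 are there at a start; the rules pass over those that are not, and their reading is None.
At some moment in a run one of blue1, amber1, blue2, amber2, blue3, amber3 may be knocked a few centimetres aside while the robot is not near it.
It also fails if it takes over 210 s, if anything falls off the work surface, if the arm or the gripper's body presses on something with over 40 N, if the wrist force passes 120 N, or if a joint passes its speed limit or range.

## Working session

There is one attempt and no reset: what is moved stays moved. The work goes in short steps, Python scripts to look and compute and a tool call to move; the robot and the scene stay as the last step left them, time stands still between calls to the robot, and variables do not carry over. Pictures are saved under pics/ and viewed, about 12 in all and at most 16, crops included, and the job is handed in when it is done.

Besides the shell and the picture viewer there is one more tool, called after "Call:" as name(argument=value, ...) on one line, values as JSON. servo_tool: Moves the arm, as the interface text tells. Its arguments: {"type":"object","properties":{"moves":{"type":"string"},"newtons":{"type":"number"}},"required":["moves"]}

```bash
ls; mkdir -p pics
cat > h.py <<'E'
import numpy as np, cv2
from bench import env, imaging
def obs():
    o=env.get_obs(); return o
def snap(name,fn,scale=1.5):
    o=env.get_obs(); c=imaging.read_camera(name)
    im=c["image"][:,:,::-1]
    cv2.imwrite('pics/'+fn+'.png',cv2.resize(im,None,fx=scale,fy=scale,interpolation=cv2.INTER_CUBIC))
    np.save('pics/'+fn+'_raw.npy',im)
    R,t=cam(c,o); np.savez('pics/'+fn+'_cal.npz',R=R,t=t,k=[c["fx"],c["fy"],c["cx"],c["cy"]])
    return c
def cam(c,o):
    if "T_tool_cam" in c:
        T=np.array(c["T_tool_cam"]); W=np.eye(4); W[:3,:3]=o["orientation"]; W[:3,3]=o["position"]
        M=np.linalg.inv(W@T); return M[:3,:3],M[:3,3]
    return np.array(c["R"]),np.array(c["t"])
def world(fn,u,v,z):
    d=np.load('pics/'+fn+'_cal.npz'); fx,fy,cx,cy=d['k']; R,t=d['R'],d['t']
    r=R.T@np.array([(u-cx)/fx,(v-cy)/fy,1]); C=-R.T@t
    return C+r*(z-C[2])/r[2]
def pix(fn,X):
    d=np.load('pics/'+fn+'_cal.npz'); fx,fy,cx,cy=d['k']; p=d['R']@np.array(X)+d['t']
    return np.array([fx*p[0]/p[2]+cx,fy*p[1]/p[2]+cy])
E
python3 - <<'E'
from h import *
np.set_printoptions(precision=4,suppress=True)
o=obs(); print(o)
snap('scene','s0');snap('side','d0');c=snap('wrist','w0')
print(c["T_tool_cam"])
for n in 's0','d0','w0':
    d=np.load(f'pics/{n}_cal.npz'); print(n,d['k'],-d['R'].T@d['t'])
E
```

```text
pics
{'clock': 0.0, 'qpos': array([ 1.2323,  0.6001, -0.0025,  1.6001,  0.0018,  0.9429, -0.0798]), 'qd': array([ 0.0003,  0.0001, -0.0003, -0.0005,  0.0004, -0.0014,  0.0002]), 'tau': array([ -0.0004, -76.5053,   1.4979, -25.2349,  -0.0523,   0.0169,
         0.0002]), 'position': array([ 0.1875, -0.6999,  0.2178]), 'orientation': array([[-0.9659, -0.0005,  0.2588],
       [-0.2588,  0.0014, -0.9659],
       [ 0.0002, -1.    , -0.0015]]), 'force': array([ 0.1135,  0.3176, -0.1014]), 'torque': array([-0.0388,  0.0384,  0.0131]), 'grip_width': 0.0930658855138041}
[[ 0.0002  0.9544  0.2987 -0.0827]
 [ 0.0003 -0.2987  0.9544 -0.1659]
 [ 1.     -0.0001 -0.0004 -0.0004]
 [ 0.      0.      0.      1.    ]]
s0 [355.4222 355.4222 262.3347 189.0344] [ 0.9356 -0.5391  1.0453]
d0 [442.0932 442.0932 254.0493 195.9322] [-0.1264  1.0865  1.0041]
w0 [289.0879 289.0879 254.082  193.7373] [ 0.2673 -0.6783  0.3837]
```

View pics/s0.png

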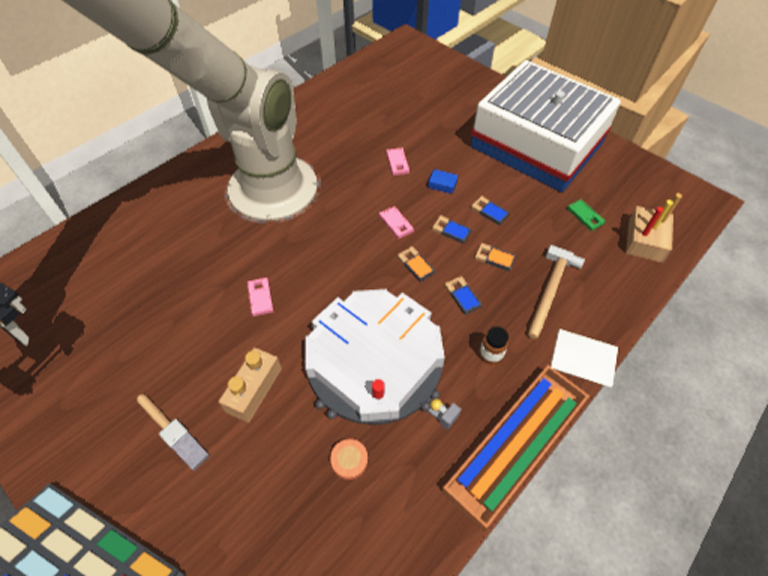

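View pics/d0.png

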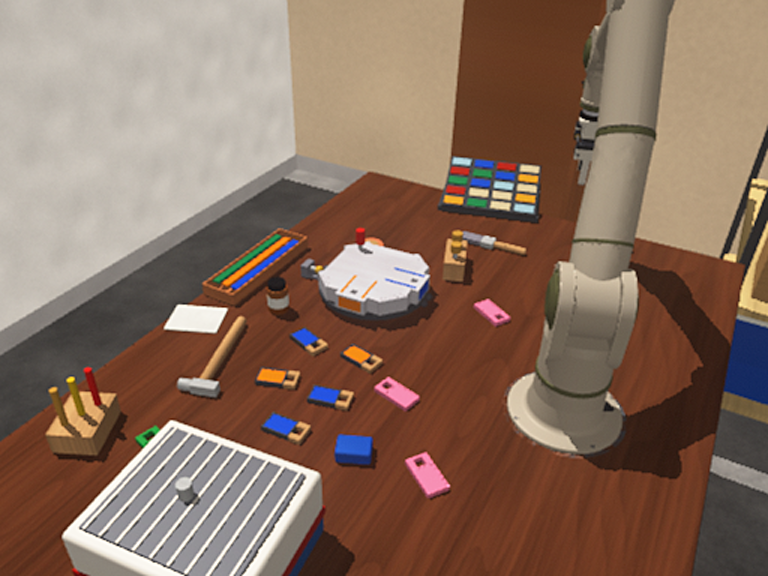

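The scene picture shows three blue tiles near (490,209), (451,229) and (463,295), and two amber tiles at (415,263) and (495,257). The blue block without a tab at (443,181) is the sponge. The pink and green tile shapes are decoys. The turntable is at (375,350), the rack at (250,383), the jar at (495,343), the foil roll at (349,458), the hammer at (555,290) and the brush at (172,430). I'll confirm the tiles in an enlarged crop.

Run:
```python
from h import *
a=np.load('pics/s0_raw.npy'); 
cv2.imwrite('pics/c1.png',cv2.resize(a[120:215,255:350],None,fx=6,fy=6,interpolation=cv2.INTER_CUBIC))
cv2.imwrite('pics/c2.png',cv2.resize(a[185:285,140:305],None,fx=4.8,fy=4.8,interpolation=cv2.INTER_CUBIC))
```

```text
(no output)
```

View pics/c1.png

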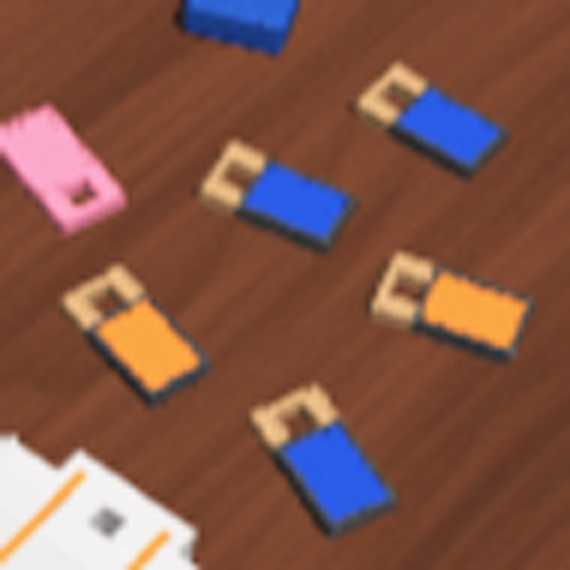

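View pics/c2.png

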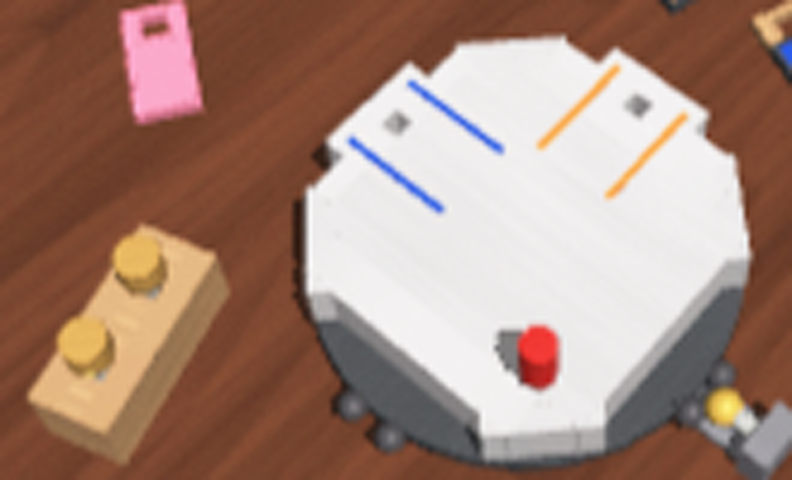

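Run:
```python
from h import *
np.set_printoptions(precision=4,suppress=True)
def w1(p,z): return world('s0',(p[0]+.5)/6-.5+255,(p[1]+.5)/6-.5+120,z)
def w2(p,z): return world('s0',(p[0]+.5)/4.8-.5+140,(p[1]+.5)/4.8-.5+185,z)
T=dict(bA=[(398,63),(357,103),(505,130),(468,168),(400,97)],bB=[(237,140),(200,187),(354,200),(328,242),(238,178)],
bC=[(318,384),(252,410),(394,494),(335,530),(297,417)],aA=[(123,265),(64,298),(208,358),(153,400),(105,298)],aB=[(402,250),(373,312),(530,302),(508,350),(408,290)])
for k,ps in T.items():
    P=np.array([w1(p,.012) for p in ps])[:,:2]
    m=P[:4].mean(0); d=P[:2].mean(0)-P[2:4].mean(0); L=np.linalg.norm(d); d/=L
    print(k,'mid',m,'hole',m+.029*d,'hole seen',P[4],'yaw deg',np.degrees(np.arctan2(d[1],d[0])),'L',L)
bs,as_=w2((397,123),.072),w2((638,105),.072)
print('sockets',bs,as_)
for a,b in [((409,82),(502,151)),((350,140),(441,210)),((617,67),(540,147)),((685,116),(609,196))]:
    p,q=w2(a,.072),w2(b,.072); print('line',p[:2],q[:2],np.degrees(np.arctan2(*(p-q)[1::-1])))
print('knob',w2((539,341),.131),'posts',w2((139,252),.097),w2((85,336),.097))
# axis: sockets at 114
m=(bs+as_)/2; print('dist',np.linalg.norm(bs-as_), 114*2**.5)
for n,z in [('jar',0)]: print(world('s0',495/1.5,357/1.5,0),'foil',world('s0',349/1.5,458/1.5,.022),'brush',world('s0',140/1.5,398/1.5,0.01))
```

```text
bA mid [0.4775 0.3345] hole [0.4485 0.3334] hole seen [0.4525 0.3331] yaw deg -177.856083856867 L 0.08685879146979959
bB mid [0.4474 0.2152] hole [0.419  0.2096] hole seen [0.4211 0.2058] yaw deg -168.81009069524006 L 0.08840215390886232
bC mid [0.5939 0.0798] hole [0.5666 0.0896] hole seen [0.5661 0.0887] yaw deg 160.12252302441266 L 0.0895047849605331
aA mid [0.4548 0.0712] hole [0.4264 0.0772] hole seen [0.4249 0.0757] yaw deg 168.12585409985493 L 0.0890841418867019
aB mid [0.5812 0.2203] hole [0.5539 0.2107] hole seen [0.5551 0.2093] yaw deg -160.592190175757 L 0.0841135823810154
sockets [ 0.4511 -0.1916  0.072 ] [ 0.5573 -0.0706  0.072 ]
line [ 0.4333 -0.164 ] [ 0.5165 -0.1587] -176.360396429866
line [ 0.4382 -0.2219] [ 0.5191 -0.2167] -176.2957835507317
line [ 0.5266 -0.0581] [ 0.5325 -0.1392] 94.17317794340353
line [ 0.5858 -0.0553] [ 0.5902 -0.1347] 93.21952253848816
knob [ 0.6464 -0.2564  0.131 ] posts [ 0.4166 -0.3731  0.097 ] [ 0.4374 -0.43    0.097 ]
dist 0.1609974282294739 161.22034611053286
[0.7466 0.0045 0.    ] foil [ 0.6783 -0.3695  0.022 ] brush [ 0.279  -0.5761  0.01  ]
```

Five tiles are confirmed: three blue and two amber. The two sockets agree on an axis at about (0.565, -0.184), with the table frame yawed by about 3.7°. I'll move over the tiles for a wrist look.

Call:
servo_tool(moves="100 -0.045 0 -0.034 0 0 0; 100 -0.045 0 -0.034 0 0 0; 100 -0.045 0 -0.034 0 0 0; 100 -0.045 0 -0.034 0 0 0; 100 -0.045 0 -0.034 0 0 0; 100 -0.045 0 -0.034 0 0 0; 100 -0.045 0 -0.034 0 0 0; 100 -0.045 0 -0.034 0 0 0; 100 -0.045 0 -0.034 0 0 0; 100 -0.0216 0 -0.0563 0 0 0; 100 -0.0216 0 -0.0563 0 0 0; 100 -0.0216 0 -0.0563 0 0 0; 100 -0.0216 0 -0.0563 0 0 0; 100 -0.0216 0 -0.0563 0 0 0; 100 -0.0216 0 -0.0563 0 0 0; 100 -0.0216 0 -0.0563 0 0 0; 100 -0.0216 0 -0.0563 0 0 0; 100 0 -0.015 0 0 0.131 0; 100 0 -0.015 0 0 0.131 0", newtons=20)

```text
clock: 2.52
position: [0.5495, 0.1809, 0.2484]
orientation: [[-1.0, -0.001, -0.002], [0.002, -0.0, -1.0], [0.001, -1.0, 0.0]]
force: [0.4, -0.3, -0.1]
grip_width: 0.0926
```

```bash
cat >> h.py <<'E'
np.set_printoptions(precision=4,suppress=True)
def rect(fn,z,x0,x1,y0,y1,s=2000):
    "top-down warp: u = (y1-y)*s (col), v=(x1-x)*s (row): x up, y left"
    pts=[(x1,y1),(x1,y0),(x0,y0),(x0,y1)]
    src=np.float32([pix(fn,(x,y,z)) for x,y in pts]); W,H=(y1-y0)*s,(x1-x0)*s
    M=cv2.getPerspectiveTransform(src,np.float32([(0,0),(W,0),(W,H),(0,H)]))
    return cv2.warpPerspective(np.load('pics/'+fn+'_raw.npy'),M,(int(round(W)),int(round(H))),flags=cv2.INTER_CUBIC)
def tiles(fn,z=.012,box=(.36,.68,-.02,.42),s=2000):
    im=rect(fn,z,*box,s); hsv=cv2.cvtColor(im,cv2.COLOR_BGR2HSV); out=[]
    for col,lo,hi in [('blue',(105,150,90),(125,255,255)),('amber',(10,160,180),(22,255,255))]:
        m=cv2.morphologyEx(cv2.inRange(hsv,lo,hi),cv2.MORPH_OPEN,np.ones((9,9)))
        for c in cv2.findContours(m,cv2.RETR_EXTERNAL,cv2.CHAIN_APPROX_NONE)[0]:
            if cv2.contourArea(c)<.0008*s*s: continue
            (u,v),wh,a=cv2.minAreaRect(c); b=cv2.boxPoints(((u,v),wh,a))
            e=[b[1]-b[0],b[2]-b[1]]; e=max(e,key=np.linalg.norm); d=np.array([-e[1],-e[0]])
            d/=np.linalg.norm(d); d*=-np.sign(d[0]) # towards robot
            g=np.array([box[1]-(v+.5)/s,box[3]-(u+.5)/s])
            out.append((col,g,np.degrees(np.arctan2(d[1],d[0]))%360,np.array(wh)/s*1000))
    return out
def rel(x,y,z=None,yaw=None):
    o=env.get_obs(); p=o["position"];R=np.array(o["orientation"]); z=p[2] if z is None else z
    cy=np.degrees(np.arctan2(R[1,0],R[0,0]))
    print('clock',round(o['clock'],2),'pos',p,'toolx yaw',round(cy%360,2),'grip',round(o['grip_width'],4))
    print('tool shift x y z',R.T@(np.array([x,y,z])-p),end=' ')
    if yaw is not None: print('wy',-np.radians((yaw-cy+180)%360-180),'(deg',(yaw-cy+180)%360-180,')')
    else: print()
E
python3 - <<'E'
from h import *
snap('wrist','w1')
for t in tiles('w1'): print(*t)
rel(.5,.2,.2,180)
im=rect('w1',.012,.36,.68,-.02,.42); cv2.imwrite('pics/r1.png',cv2.resize(im,(792,576)))
E
```

```text
blue [0.4607 0.2195] 193.28488 [55.7923 37.855 ]
blue [0.4924 0.3373] 183.23972 [55.7881 37.8639]
blue [0.6071 0.0755] 160.821 [37.8004 55.9512]
amber [0.4674 0.0695] 169.61116 [38.3197 56.2541]
amber [0.594  0.2265] 198.74135 [56.2184 38.3019]
clock 2.58 pos [0.5505 0.1807 0.2505] toolx yaw 179.45 grip 0.0927
tool shift x y z [ 0.0507  0.0504 -0.0188] wy -0.009573583167620262 (deg 0.5485259103221267 )
```

View pics/r1.png

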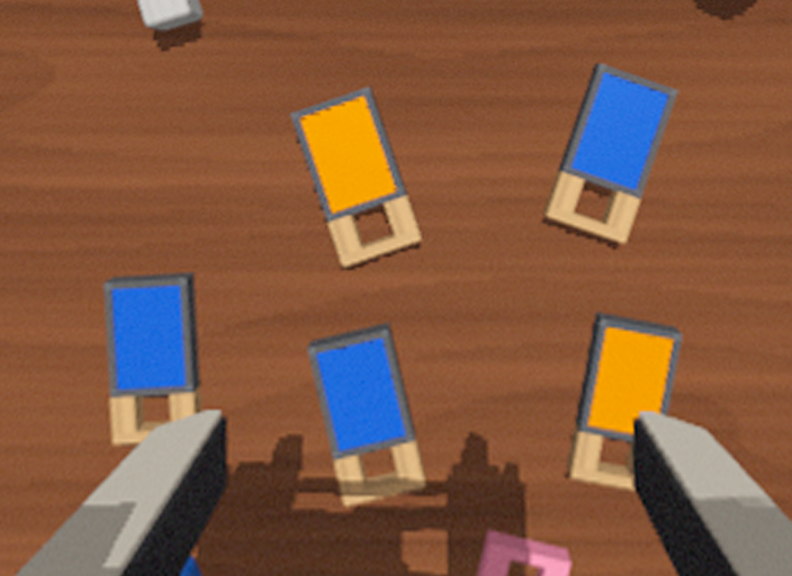

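The wrist view matches the scene estimates within 2 mm. The glass is 56 x 38, so the hole lies 42 mm and the tile middle 13 mm towards the tab from the glass centre. Next is a quick look at the bay with the same camera.

Call:
servo_tool(moves="100 0 0 0.0618 0 0 0; 100 0 0 0.0618 0 0 0; 100 0 0 0.0618 0 0 0; 100 0 0 0.0618 0 0 0; 100 0 0 0.0618 0 0 0; 100 0 0 0.0618 0 0 0; 100 0 0 0 0 0 0")

```text
clock: 3.45
position: [0.5486, -0.197, 0.2481]
orientation: [[-1.0, -0.001, -0.007], [0.007, -0.002, -1.0], [0.001, -1.0, 0.002]]
force: [-0.7, 1.1, 0.6]
grip_width: 0.0927
```

Run:
```python
from h import *
snap('wrist','w2')
rel(.55,-.19)
im=rect('w2',.072,.40,.72,-.36,-.04); cv2.imwrite('pics/r2.png',im[::1,::1]if 0 else cv2.resize(im,(600,600)))
```

```text
clock 3.5 pos [ 0.5491 -0.1935  0.2481] toolx yaw 179.8 grip 0.0931
tool shift x y z [-0.0009 -0.     -0.0035]
```

View pics/r2.png

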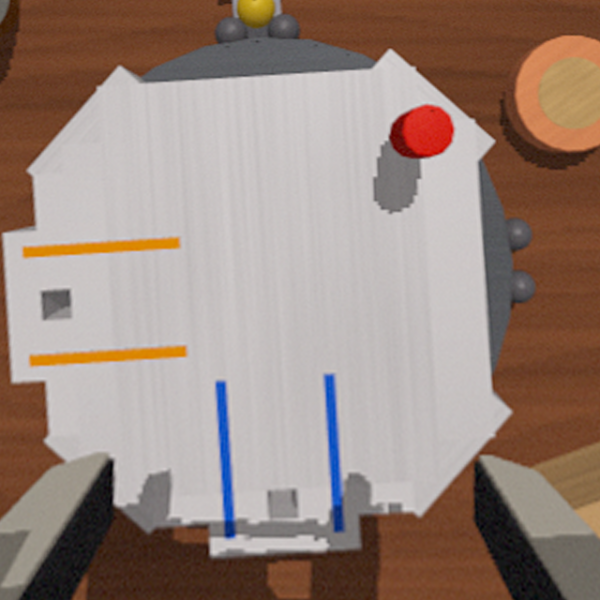

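Blue socket (282,503) in the rectified view gives (0.4517, -0.1904), and amber (56,304) gives (0.5579, -0.0699). Both agree with the scene camera within 1.2 mm. Now I'll go for the middle blue tile (bB).

Call:
servo_tool(moves="100 0.0144 0 -0.0586 0 0 0; 100 0.0144 0 -0.0586 0 0 0; 100 0.0144 0 -0.0586 0 0 0; 100 0.0144 0 -0.0586 0 0 0; 100 0.0144 0 -0.0586 0 0 0; 100 0.0144 0 -0.0586 0 0 0; 100 0.0144 0 -0.0586 0 0 0; 100 0 0.05 0 0 -0.116 0; 100 0 0.05 0 0 -0.116 0; 100 0 0.05 0 0 0 0; 100 0 0.03 0 0 0 0; 100 0 0 0 0 0 0;100 0 0 0 0 0 0")

```text
clock: 5.12
position: [0.449, 0.2202, 0.0695]
orientation: [[-0.973, 0.0, 0.231], [-0.231, 0.001, -0.973], [-0.0, -1.0, -0.001]]
force: [0.1, 0.3, 0.4]
grip_width: 0.0931
```

Run:
```python
from h import *
snap('wrist','w3')
for t in tiles('w3'): print(*t, t[1]+.013*np.array([np.cos(np.radians(t[2])),np.sin(np.radians(t[2]))]))
rel(.448,.2165,.003,193.28)
```

```text
blue [0.4607 0.2193] 193.49573 [55.6011 37.787 ] [0.4481 0.2163]
blue [0.4921 0.337 ] 183.2705 [55.5665 37.5816] [0.4791 0.3363]
blue [0.6018 0.078 ] 161.17531 [37.3656 44.0342] [0.5895 0.0822]
amber [0.4687 0.0703] 169.69516 [35.8665 54.6942] [0.4559 0.0726]
clock 5.17 pos [0.4494 0.2202 0.0699] toolx yaw 193.35 grip 0.0926
tool shift x y z [0.0023 0.0668 0.0033] wy 0.0011704112861811646 (deg -0.0670596269926591 )
```

Call:
servo_tool(moves="100 0.0012 0.03 0.0017 0 0 0; 100 0.0011 0.03 0.0017 0 0 0; 100 0 0.0065 0 0 0 0; 100 0 0 0 0 0 0; 30 0 0 0 0 0 0; 30 0 0 0 0 0 0; 30 0 0 0 0 0 0; 30 0 0 0 0 0 0; 30 0 0 0 0 0 0", newtons=25)

```text
clock: 6.3
position: [0.4477, 0.2155, 0.0021]
orientation: [[-0.973, 0.0, 0.23], [-0.23, 0.0, -0.973], [-0.0, -1.0, -0.0]]
force: [0.1, -0.7, -0.4]
grip_width: 0.0479
```

Call:
servo_tool(moves="30 0 -0.03 0 0 0 0; 30 0 -0.05 0 0 0 0; 30 0 -0.05 0 0 0.085 0; 30 0 -0.03 0 0 0.086 0; 30 -0.0011 0 0.058 0 0 0; 30 -0.0011 0 0.058 0 0 0; 30 -0.0011 0 0.058 0 0 0; 30 -0.0011 0 0.058 0 0 0; 30 -0.0011 0 0.058 0 0 0; 30 -0.0011 0 0.058 0 0 0; 30 -0.0011 0 0.058 0 0 0; 30 0 0 0 0 0 0; 30 0 0 0 0 0 0")

```text
clock: 7.92
position: [0.4795, -0.1889, 0.1617]
orientation: [[-0.998, -0.001, 0.06], [-0.06, 0.001, -0.998], [0.001, -1.0, -0.001]]
force: [0.3, 0.5, -2.0]
grip_width: 0.0456
```

```bash
cat >> h.py <<'E'
def held(fn,zt):
    "glass of the held tile: offset of its hole/mid from the TCP, yaw vs tool"
    p=env.get_obs(); snap('wrist',fn); P=p["position"]; R=np.array(p["orientation"])
    for c,g,y,wh in tiles(fn,P[2]+zt,(P[0]-.07,P[0]+.10,P[1]-.06,P[1]+.06)):
        d=np.array([np.cos(np.radians(y)),np.sin(np.radians(y))])
        print(c,'held mid',g+.013*d,'hole',g+.042*d,'yaw',y,wh,'TCP',P)
E
python3 - <<'E'
from h import *
held('h1',.010)
rel(.4803,-.1892,.076,183.5)
E
```

```text
blue held mid [ 0.4814 -0.1887] hole [ 0.4524 -0.1906] yaw 183.81407 [54.978  37.4502] TCP [ 0.4795 -0.1889  0.1617]
clock 7.97 pos [ 0.4797 -0.1882  0.1618] toolx yaw 183.55 grip 0.0458
tool shift x y z [-0.0006  0.0858  0.0011] wy 0.0008285938275643712 (deg -0.04747492925002916 )
```

Call:
servo_tool(moves="30 0.001 0.04 0.0005 0 0 0; 30 0 0.035 0 0 0 0; 30 0 0.01 0 0 0 0; 30 0 0.0015 0 0 0 0; 30 0 0 0 0 0 0")

```text
clock: 8.6
position: [0.4797, -0.1894, 0.0763]
orientation: [[-0.998, 0.001, 0.062], [-0.062, -0.0, -0.998], [-0.001, -1.0, 0.0]]
force: [0.7, 0.3, -1.5]
grip_width: 0.0459
```

Call:
servo_tool(moves="30 0 0.0015 0 0 0 0; 30 0 0.0010 0 0 0 0; 30 0 0 0 0 0 0")

```text
clock: 8.98
position: [0.4797, -0.1899, 0.075]
orientation: [[-0.998, 0.002, 0.061], [-0.061, -0.001, -0.998], [-0.002, -1.0, 0.001]]
force: [-3.2, 3.3, 19.1]
grip_width: 0.0457
```

Call:
servo_tool(moves="65 0 -0.001 0 0 0 0; 65 0 0 0 0 0 0; 65 0 0 0 0 0 0; 70 0 -0.02 0 0 0 0; 80 0 -0.04 0 0 0 0; 100 0 -0.06 0 0 0 0; 100 0 0 0 0 0 0; 100 0 0 0 0 0 0")

```text
clock: 9.98
position: [0.4788, -0.1899, 0.194]
orientation: [[-0.998, 0.0, 0.061], [-0.061, -0.0, -0.998], [-0.0, -1.0, 0.0]]
force: [0.0, -0.0, 0.3]
grip_width: 0.0924
```

```bash
cat >> h.py <<'E'
def placed(fn,n,bay=None):
    snap('wrist',fn)
    for c,g,y,wh in tiles(fn,.072+.012*n,(.42,.60,-.26,-.12)):
        d=np.array([np.cos(np.radians(y)),np.sin(np.radians(y))])
        print(c,'hole',g+.042*d,'err',g+.042*d-[.4514,-.191],'yaw',y,wh)
E
python3 - <<'E'
from h import *
placed('p1',1)
rel(.4791,.3363,.20,183.3)
E
```

```text
blue hole [ 0.4517 -0.1916] err [ 0.0003 -0.0006] yaw 183.86545 [55.94   38.0956]
clock 10.03 pos [ 0.4785 -0.1897  0.1933] toolx yaw 183.49 grip 0.0928
tool shift x y z [-0.0326 -0.0065 -0.525 ] wy 0.0032476147470410243 (deg -0.18607461848989715 )
```

Call:
servo_tool(moves="100 -0.0036 0 -0.0583 0 0 0; 100 -0.0036 0 -0.0583 0 0 0; 100 -0.0036 0 -0.0583 0 0 0; 100 -0.0036 0 -0.0583 0 0 0; 100 -0.0036 0 -0.0583 0 0 0; 100 -0.0036 0 -0.0583 0 0 0; 100 -0.0036 0 -0.0583 0 0 0; 100 -0.0036 0 -0.0583 0 0 0; 100 -0.0036 0 -0.0583 0 0 0; 100 0 0.04 0 0 0 0; 100 0 0.04 0 0 0 0; 100 0 0.04 0 0 0 0; 100 0 0 0 0 0 0;100 0 0 0 0 0 0")

```text
clock: 11.78
position: [0.4795, 0.3358, 0.0742]
orientation: [[-0.998, -0.001, 0.061], [-0.061, -0.001, -0.998], [0.001, -1.0, 0.0]]
force: [-0.3, 0.3, 0.8]
grip_width: 0.093
```

```bash
cat >> h.py <<'E'
def look(fn):
    snap('wrist',fn)
    for t in tiles(fn): print(*t,'mid',t[1]+.013*np.array([np.cos(np.radians(t[2])),np.sin(np.radians(t[2]))]))
E
python3 - <<'E'
from h import *
look('w4')
rel(.4791,.3363,.0025,183.3)
E
```

```text
blue [0.4921 0.3372] 183.50354 [55.4778 37.7151] mid [0.4791 0.3364]
clock 11.82 pos [0.48   0.3361 0.0749] toolx yaw 183.48 grip 0.0932
tool shift x y z [ 0.0009  0.0724 -0.0002] wy 0.0031097149535821416 (deg -0.17817354232897742 )
```

Call:
servo_tool(moves="100 0.0009 0.035 0 0 0 0; 100 0 0.03 0 0 0 0; 100 0 0.0067 0 0 0 0; 100 0 0 0 0 0 0; 30 0 0 0 0 0 0; 30 0 0 0 0 0 0; 30 0 0 0 0 0 0; 30 0 0 0 0 0 0; 30 0 -0.03 0 0 0 0; 30 0 -0.05 0 0 0 0; 30 0 -0.05 0 0 0 0; 30 0.0035 0 0.0583 0 0 0; 30 0.0035 0 0.0583 0 0 0; 30 0.0035 0 0.0583 0 0 0; 30 0.0035 0 0.0583 0 0 0; 30 0.0035 0 0.0583 0 0 0; 30 0.0035 0 0.0583 0 0 0; 30 0.0035 0 0.0583 0 0 0; 30 0.0035 0 0.0583 0 0 0; 30 0.0035 0 0.0583 0 0 0")

```text
clock: 14.32
position: [0.479, -0.1918, 0.1325]
orientation: [[-0.998, 0.0, 0.061], [-0.061, -0.0, -0.998], [-0.0, -1.0, 0.0]]
force: [2.0, 0.2, -0.2]
grip_width: 0.028
```

Call:
servo_tool(moves="30 0 0 0 0 0 0; 30 0 0 0 0 0 0")

```text
clock: 14.58
position: [0.4789, -0.1894, 0.1323]
orientation: [[-0.998, -0.0, 0.06], [-0.06, 0.001, -0.998], [0.0, -1.0, -0.001]]
force: [0.1, -0.4, 0.2]
grip_width: 0.028
```

Run:
```python
from h import *
held('h2',.010)
rel(.4797,-.1894,.0865,183.5)
```

```text
blue held mid [ 0.499  -0.1884] hole [ 0.4701 -0.1903] yaw 183.7314 [40.6528 27.6044] TCP [ 0.4789 -0.1894  0.1323]
clock 14.62 pos [ 0.4791 -0.1886  0.1324] toolx yaw 183.56 grip 0.0275
tool shift x y z [-0.0005  0.0459  0.0009] wy 0.001060608220002243 (deg -0.06076837472301122 )
```

The grip closed too late and missed the tile: the width is 28 mm. I'll go back and re-measure.

Call:
servo_tool(moves="70 -0.0035 -0.02 -0.0583 0 0 0; 70 -0.0035 -0.02 -0.0583 0 0 0; 70 -0.0035 -0.02 -0.0583 0 0 0; 70 -0.0035 -0.02 -0.0583 0 0 0; 70 -0.0035 0 -0.0583 0 0 0; 70 -0.0035 0 -0.0583 0 0 0; 70 -0.0035 0 -0.0583 0 0 0; 70 -0.0035 0 -0.0583 0 0 0; 70 0 0 0 0 0 0; 70 0 0 0 0 0 0")

```text
clock: 15.88
position: [0.4773, 0.2782, 0.2121]
orientation: [[-0.998, -0.001, 0.064], [-0.064, -0.001, -0.998], [0.001, -1.0, 0.001]]
force: [-0.8, -0.9, -0.2]
grip_width: 0.0655
```

Run:
```python
from h import *
look('w5')
rel(.4791,.3363,.07,183.3)
```

```text
blue [0.492  0.3372] 183.57634 [55.5479 37.5829] mid [0.479  0.3363]
blue [0.6073 0.076 ] 160.97443 [37.6682 55.6955] mid [0.595  0.0802]
clock 15.93 pos [0.4777 0.2771 0.2122] toolx yaw 183.55 grip 0.0651
tool shift x y z [-0.0052  0.1421 -0.0592] wy 0.004434379620644906 (deg -0.25407123702177614 )
```

Call:
servo_tool(moves="70 -0.005 0 -0.0592 0 0 0; 70 0 0.05 0 0 0 0; 70 0 0.05 0 0 0 0; 70 0 0.05 0 0 0 0; 70 0 0.035 0 0 0 0; 70 0 0.0245 0 0 0 0; 70 0 0 0 0 0 0; 30 0 0 0 0 0 0; 30 0 0 0 0 0 0; 30 0 0 0 0 0 0; 30 0 0 0 0 0 0;  30 0 0 0 0 0 0")

```text
clock: 17.42
position: [0.4804, 0.3364, 0.0033]
orientation: [[-0.998, 0.0, 0.06], [-0.06, -0.0, -0.998], [-0.0, -1.0, 0.0]]
force: [0.3, -1.8, 5.7]
grip_width: 0.0459
```

Run:
```python
from h import *
im=np.load('pics/w5_raw.npy'); cv2.imwrite('pics/w5v.png',im)
rel(.4797,-.1894,.12,183.5)
```

```text
clock 17.43 pos [0.4804 0.3364 0.0033] toolx yaw 183.46 grip 0.0459
tool shift x y z [ 0.0324 -0.1165  0.5249] wy -0.0006660451482296599 (deg 0.038161575958724825 )
```

View pics/w5v.png

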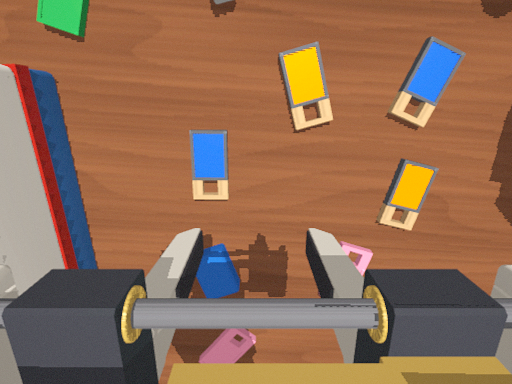

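All five tiles are in place and the amber hue only shifted towards yellow, so I'll widen that threshold. The tile is gripped now, so I'll carry it over.

Call:
servo_tool(moves="30 0 -0.03 0 0 0 0; 30 0 -0.045 0 0 0 0; 30 0 -0.05 0 0 0 0; 30 0.0036 0 0.0583 0 0 0; 30 0.0036 0 0.0583 0 0 0; 30 0.0036 0 0.0583 0 0 0; 30 0.0036 0 0.0583 0 0 0; 30 0.0036 0 0.0583 0 0 0; 30 0.0036 0 0.0583 0 0 0; 30 0.0036 0 0.0583 0 0 0; 30 0.0036 0 0.0583 0 0 0; 30 0.0036 0 0.0583 0 0 0; 30 0 0 0 0 0 0; 30 0 0 0 0 0 0")

```text
clock: 19.18
position: [0.4794, -0.1886, 0.1278]
orientation: [[-0.998, -0.0, 0.06], [-0.06, 0.001, -0.998], [0.0, -1.0, -0.001]]
force: [0.7, 0.1, -0.7]
grip_width: 0.0457
```

```bash
sed -i 's/(22,255,255)/(28,255,255)/' h.py
python3 - <<'E'
from h import *
held('h3',.010)
rel(.4797,-.1894,.0865,183.5)
E
```

```text
blue held mid [ 0.4792 -0.1885] hole [ 0.4502 -0.1901] yaw 183.2705 [54.7535 37.5388] TCP [ 0.4794 -0.1886  0.1278]
clock 19.23 pos [ 0.4796 -0.1877  0.1278] toolx yaw 183.56 grip 0.0456
tool shift x y z [0.     0.0413 0.0017] wy 0.00103489191482483 (deg -0.05929493897167504 )
```

Call:
servo_tool(moves="30 -0.0012 0.025 0.001 0 0 0; 30 0 0.012 0 0 0 0; 30 0 0.003 0 0 0 0; 30 0 0.001 0 0 0 0; 30 0 0 0 0 0 0")

```text
clock: 19.85
position: [0.4812, -0.1894, 0.0874]
orientation: [[-0.998, 0.001, 0.062], [-0.062, -0.0, -0.998], [-0.001, -1.0, 0.0]]
force: [0.2, -0.3, -1.3]
grip_width: 0.0457
```

Call:
servo_tool(moves="30 0 0.0015 0 0 0 0; 65 0 0 0 0 0 0; 65 0 0 0 0 0 0; 65 0 0 0 0 0 0; 70 0 -0.02 0 0 0 0; 70 0 -0.04 0 0 0 0; 70 0 -0.06 0 0 0 0; 70 0 0 0 0 0 0; 70 0 0 0 0 0 0")

```text
clock: 20.98
position: [0.4805, -0.1901, 0.2052]
orientation: [[-0.998, -0.0, 0.06], [-0.06, -0.0, -0.998], [0.0, -1.0, 0.0]]
force: [0.5, -0.6, -0.5]
grip_width: 0.0653
```

Run:
```python
from h import *
placed('p2',2)
rel(.595,.0802,.15,161)
```

```text
blue hole [ 0.4511 -0.1912] err [-0.0003 -0.0002] yaw 183.36647 [55.6098 38.0225]
clock 21.02 pos [ 0.4802 -0.1899  0.2046] toolx yaw 183.47 grip 0.0654
tool shift x y z [-0.131   0.0545 -0.2627] wy 0.3921789811274358 (deg -22.470200432342835 )
```

Call:
servo_tool(moves="70 -0.0262 0 -0.0525 0 0 0; 70 -0.0262 0 -0.0525 0 0 0; 70 -0.0262 0 -0.0525 0 0 0; 70 -0.0262 0 -0.0525 0 0 0; 70 -0.0262 0 -0.0525 0 0 0; 70 0 0.04 0 0 0.131 0; 70 0 0.04 0 0 0.131 0; 70 0 0.05 0 0 0.131 0; 70 0 0 0 0 0 0; 70 0 0 0 0 0 0")

```text
clock: 22.28
position: [0.5957, 0.0804, 0.0757]
orientation: [[-0.946, -0.001, -0.323], [0.323, -0.0, -0.946], [0.001, -1.0, 0.0]]
force: [0.6, 0.8, -0.2]
grip_width: 0.0649
```

Run:
```python
from h import *
look('w6')
rel(.595,.0802,.0025,161)
```

```text
blue [0.6077 0.0756] 160.9065 [37.9267 55.6633] mid [0.5954 0.0798]
amber [0.595  0.2265] 199.0935 [54.7001 37.4905] mid [0.5827 0.2222]
clock 22.32 pos [0.5963 0.0804 0.0765] toolx yaw 161.11 grip 0.0651
tool shift x y z [0.0013 0.074  0.0006] wy 0.0018910254434816665 (deg -0.10834777686335428 )
```

Call:
servo_tool(moves="70 0.001 0.035 0 0 0 0; 70 0 0.03 0 0 0 0; 70 0 0.0085 0 0 0 0; 70 0 0 0 0 0 0; 30 0 0 0 0 0 0; 30 0 0 0 0 0 0; 30 0 0 0 0 0 0; 30 0 0 0 0 0 0;  30 0 0 0 0 0 0")

```text
clock: 23.45
position: [0.5953, 0.0805, 0.0028]
orientation: [[-0.945, 0.001, -0.326], [0.326, 0.0, -0.945], [-0.001, -1.0, -0.0]]
force: [-1.6, -0.4, 6.4]
grip_width: 0.0455
```

Call:
servo_tool(moves="30 0 -0.03 0 0 0 0; 30 0 -0.05 0 0 -0.13 0; 30 0 -0.05 0 0 -0.131 0; 30 0 -0.03 0 0 -0.131 0; 30 0.0263 0 0.0524 0 0 0; 30 0.0263 0 0.0524 0 0 0; 30 0.0263 0 0.0524 0 0 0; 30 0.0263 0 0.0524 0 0 0; 30 0.0263 0 0.0524 0 0 0; 30 0 0 0 0 0 0; 30 0 0 0 0 0 0")

```text
clock: 24.82
position: [0.4793, -0.1888, 0.1621]
orientation: [[-0.998, 0.0, 0.059], [-0.059, 0.0, -0.998], [-0.001, -1.0, -0.0]]
force: [-0.5, 0.9, -1.1]
grip_width: 0.0454
```

Run:
```python
from h import *
held('h4',.010)
rel(.4797,-.1894,.099,183.5)
```

```text
blue held mid [ 0.48   -0.1887] hole [ 0.4511 -0.1904] yaw 183.48932 [55.458  37.6861] TCP [ 0.4793 -0.1888  0.1621]
clock 24.88 pos [ 0.4797 -0.188   0.1621] toolx yaw 183.49 grip 0.0457
tool shift x y z [0.0001 0.0631 0.0014] wy -0.00014386943925351217 (deg 0.008243111670140024 )
```

Call:
servo_tool(moves="30 0 0.04 0.0007 0 0 0; 30 0 0.018 0 0 0 0; 30 0 0.004 0 0 0 0; 30 0 0.0015 0 0 0 0; 30 0 0 0 0 0 0")

```text
clock: 25.5
position: [0.4798, -0.1893, 0.0991]
orientation: [[-0.998, 0.001, 0.061], [-0.061, -0.0, -0.998], [-0.001, -1.0, 0.0]]
force: [-0.4, 0.0, -1.8]
grip_width: 0.0451
```

Call:
servo_tool(moves="30 0 0.0015 0 0 0 0; 65 0 0 0 0 0 0; 65 0 0 0 0 0 0; 65 0 0 0 0 0 0; 70 0 -0.02 0 0 0 0; 70 0 -0.05 0 0 0 0; 70 0 -0.06 0 0 0 0; 70 0 0 0 0 0 0; 70 0 0 0 0 0 0")

```text
clock: 26.62
position: [0.4788, -0.1899, 0.2267]
orientation: [[-0.998, -0.0, 0.059], [-0.059, -0.0, -0.998], [0.0, -1.0, 0.0]]
force: [-0.4, 0.3, 0.2]
grip_width: 0.0652
```

Run:
```python
from h import *
placed('p3',3)
rel(.44,-.37,.22,110)
cv2.imwrite('pics/p3v.png',np.load('pics/p3_raw.npy'))
```

```text
blue hole [ 0.4511 -0.1911] err [-0.0003 -0.0001] yaw 183.32741 [55.7837 37.9127]
clock 26.68 pos [ 0.4784 -0.1897  0.226 ] toolx yaw 183.41 grip 0.065
tool shift x y z [0.0491 0.006  0.1777] wy 1.2812530645309173 (deg -73.41039308582447 )
```

View pics/p3v.png

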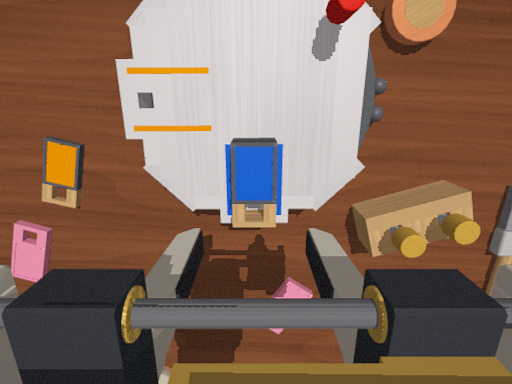

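The blue pack is aligned, with the error under 0.5 mm. The post heads are near (408,242) and (462,229). I'll go to the nearer post with the jaws across the rack.

Call:
servo_tool(moves="70 0.018 0 0.0448 0 0 0; 70 0.018 0 0.0448 0 0 0; 70 0.018 0 0.0448 0 0 0; 70 0.018 0 0.0448 0 0 0; 70 0 0 0 0 0.16 0; 70 0 0 0 0 0.16 0; 70 0 0 0 0 0.16 0; 70 0 0 0 0 0.16 0; 70 0 0 0 0 0.16 0; 70 0 0 0 0 0.16 0; 70 0 0 0 0 0.16 0; 70 0 0 0 0 0.16 0; 70 0 0 0 0 0 0; 70 0 0 0 0 0 0")

```text
clock: 28.42
position: [0.4178, -0.3725, 0.226]
orientation: [[-0.347, -0.002, -0.938], [0.938, 0.001, -0.347], [0.001, -1.0, 0.001]]
force: [-0.3, -0.3, 0.1]
grip_width: 0.065
```

Run:
```python
from h import *
snap('wrist','w7')
rel(.417,-.373,.13,110)
im=rect('w7',.097,.34,.50,-.50,-.30,4000); cv2.imwrite('pics/r7.png',im)
print(im.shape)
```

```text
clock 28.48 pos [ 0.4179 -0.3726  0.2262] toolx yaw 110.26 grip 0.065
tool shift x y z [-0.0002  0.0962  0.0009] wy 0.004597326444021255 (deg -0.26340740228630466 )
(640, 800, 3)
```

View pics/r7.png

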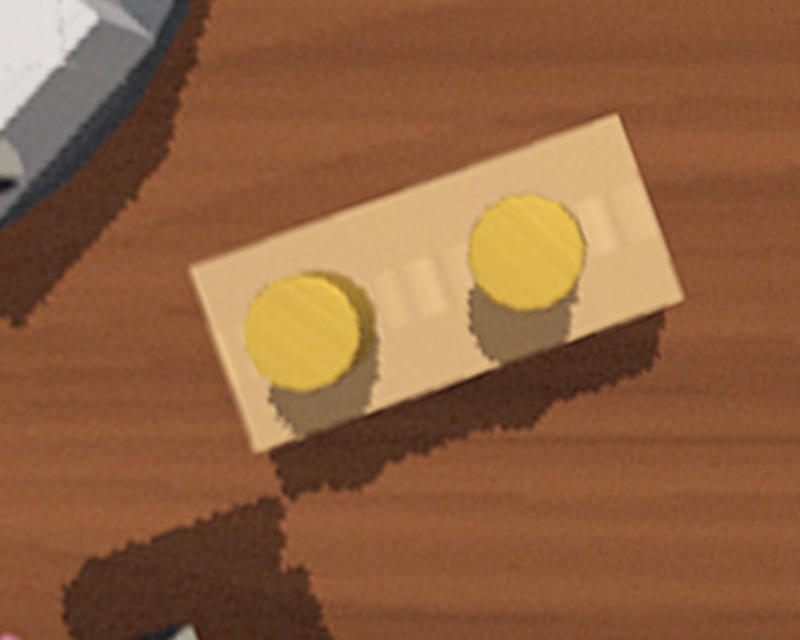

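Call:
servo_tool(moves="70 -0.0027 0.04 0.002 0 0 0; 70 0 0.05 0 0 0 0; 70 0 0.04 0 0 0 0; 70 0 0.0195 0 0 0 0; 70 0 0 0 0 0 0; 15 0 0 0 0 0 0; 15 0 0 0 0 0 0; 15 0 0 0 0 0 0; 15 0 0 0 0 0 0; 15 0 0 0 0 0 0; 15 0 0 0 0 0 0", newtons=30)

```text
clock: 29.85
position: [0.4173, -0.3762, 0.0777]
orientation: [[-0.343, 0.0, -0.939], [0.939, -0.0, -0.343], [-0.001, -1.0, -0.0]]
force: [0.0, 0.4, 3.6]
grip_width: 0.0292
```

Call:
servo_tool(moves="15 0 -0.02 0 0 0 0; 15 0 -0.035 0 0 0 0; 15 0 -0.035 0 0 0 0; 15 0 -0.035 0 0 0 0; 15 0.0406 0 -0.0239 0 0 0; 15 0.0406 0 -0.0239 0 0 0; 15 0.0406 0 -0.0239 0 0 0; 15 0.0406 0 -0.0239 0 0 0; 15 0 0 0 0 0 0; 15 0 0 0 0 0 0; 15 0 0 0 0 0 0")

```text
clock: 31.22
position: [0.4507, -0.192, 0.2022]
orientation: [[-0.342, -0.0, -0.94], [0.94, -0.0, -0.342], [-0.0, -1.0, 0.001]]
force: [-0.1, -0.2, -1.6]
grip_width: 0.0296
```

Run:
```python
from h import *
snap('wrist','w8');rel(.4512,-.1911,.1137,110)
cv2.imwrite('pics/w8v.png',np.load('pics/w8_raw.npy'))
print(env.get_obs()['force'])
```

```text
clock 31.27 pos [ 0.4507 -0.192   0.2023] toolx yaw 109.97 grip 0.0298
tool shift x y z [ 0.0006  0.0886 -0.0008] wy -0.0005671644120984155 (deg 0.03249612710325778 )
[-0.135   0.0628 -1.1873]
```

View pics/w8v.png

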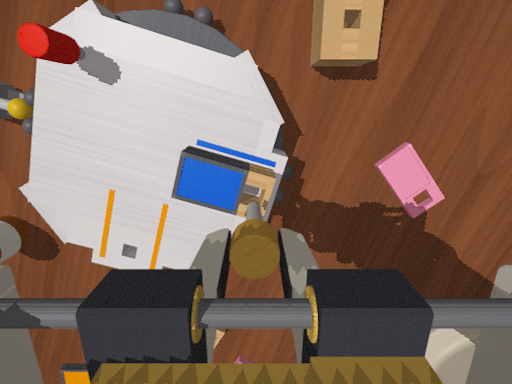

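The post hangs straight below the head at (254,245), with its tip by the tile hole at (258,190). I'll lower it in stages.

Call:
servo_tool(moves="15 0.0005 0.02 -0.0008 0 0 0; 15 0 0.015 0 0 0 0; 15 0 0.01 0 0 0 0; 15 0 0.01 0 0 0 0; 15 0 0 0 0 0 0")

```text
clock: 31.9
position: [0.4513, -0.1901, 0.1469]
orientation: [[-0.343, -0.001, -0.939], [0.939, 0.0, -0.343], [0.001, -1.0, 0.001]]
force: [-0.2, 0.1, -0.5]
grip_width: 0.029
```

Call:
servo_tool(moves="15 -0.0006 0.008 0 0 0 0; 15 0 0.008 0 0 0 0; 15 0 0.008 0 0 0 0; 15 0 0 0 0 0 0")

```text
clock: 32.4
position: [0.4515, -0.1903, 0.1227]
orientation: [[-0.344, -0.001, -0.939], [0.939, 0.0, -0.344], [0.001, -1.0, 0.001]]
force: [0.4, 0.1, -1.2]
grip_width: 0.0292
```

Call:
servo_tool(moves="15 0 0.005 0 0 0 0; 15 0 0.003 0 0 0 0; 15 0 0.0015 0 0 0 0; 15 0 0.001 0 0 0 0; 15 0 0 0 0 0 0")

```text
clock: 33.02
position: [0.4519, -0.1906, 0.1139]
orientation: [[-0.343, 0.001, -0.939], [0.939, -0.0, -0.343], [-0.001, -1.0, -0.0]]
force: [-2.8, 1.1, 15.0]
grip_width: 0.0293
```

The post is seated at 15 N. I'll release it, check, then go to the knob.

Call:
servo_tool(moves="60 0 0 0 0 0 0; 60 0 0 0 0 0 0; 60 0 0 0 0 0 0; 60 0 -0.02 0 0 0 0; 60 0 -0.04 0 0 0 0; 60 0 -0.035 0 0 0 0; 60 -0.0323 0 -0.0401 0 0 0; 60 -0.0323 0 -0.0401 0 0 0; 60 -0.0323 0 -0.0401 0 0 0; 60 -0.0323 0 -0.0401 0 0 0; 60 0 0 0 0 0.175 0; 60 0 0 0 0 0.175 0; 60 0 0 0 0 0 0; 60 0 0 0 0 0 0")

```text
clock: 34.78
position: [0.6472, -0.255, 0.2073]
orientation: [[-0.007, -0.001, -1.0], [1.0, 0.001, -0.007], [0.001, -1.0, 0.001]]
force: [0.6, -0.4, -0.4]
grip_width: 0.0559
```

Run:
```python
from h import *
snap('wrist','w9');rel(.647,-.2567,.098,90)
snap('scene','s1')
a=np.load('pics/s1_raw.npy')[170:290,130:310]
b=np.load('pics/w9_raw.npy')
cv2.imwrite('pics/m9.png',np.hstack([cv2.resize(a,(400,300),interpolation=cv2.INTER_CUBIC),cv2.resize(b,(400,300))]))
o=env.get_obs();print(o['qpos'])
```

```text
clock 34.83 pos [ 0.647  -0.2555  0.2074] toolx yaw 90.34 grip 0.056
tool shift x y z [-0.0014  0.1094 -0.    ] wy 0.005937987570696902 (deg -0.340221626602073 )
[ 0.095   0.5919  0.3222  1.6964 -0.2313  0.8915 -2.6249]
```

View pics/m9.png

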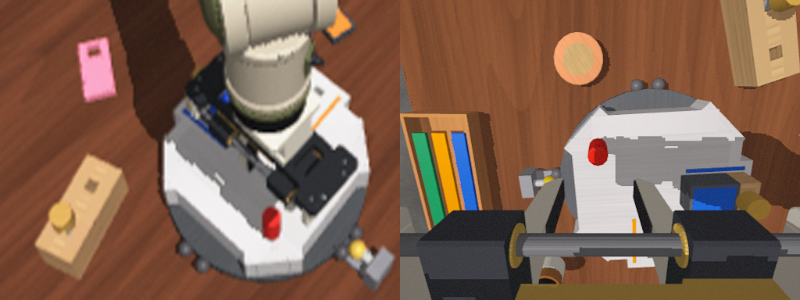

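The left picture shows the remaining post in the rack and the right one shows the pinned blue pack at (715,195). Joint 7 is near its limit (-2.62), so I'll turn the wrist the other way, to yaw 138. That also puts the jaws tangential to the knob path.

Call:
servo_tool(moves="60 0 0 0 0 -0.169 0; 60 0 0 0 0 -0.169 0; 60 0 0 0 0 -0.169 0; 60 0 0 0 0 -0.169 0; 60 0 0 0 0 -0.169 0; 60 0 0 0 0 0 0; 60 0 0 0 0 0 0")

```text
clock: 35.75
position: [0.6466, -0.2574, 0.208]
orientation: [[-0.746, 0.0, -0.666], [0.666, 0.001, -0.746], [0.0, -1.0, -0.001]]
force: [0.1, 0.2, -0.7]
grip_width: 0.0557
```

Run:
```python
from h import *
print(pix('w9',(.647,-.2567,.131)),'seen 252,~190')
snap('wrist','w10')
b=np.load('pics/w10_raw.npy'); h=cv2.cvtColor(rect('w10',.131,.58,.70,-.32,-.2,4000),cv2.COLOR_BGR2HSV)
m=cv2.inRange(h,(0,180,120),(6,255,255))|cv2.inRange(h,(174,180,120),(180,255,255))
v,u=np.nonzero(m); print('red x',.70-v.max()/4000,.70-v.min()/4000,'y',-.2-u.max()/4000,-.2-u.min()/4000,'mean',.70-v.mean()/4000,-.2-u.mean()/4000)
cam=np.load('pics/w10_cal.npz'); print('cam',-cam['R'].T@cam['t'])
# blue pack top check
for c,g,y,wh in tiles('w9',.108,(.42,.60,-.26,-.12)): print(c,g,y,wh)
rel(.647,-.2567,.098,138.5); print(env.get_obs()['qpos'])
```

```text
[253.0362 199.9992] seen 252,~190
red x 0.6365 0.6649999999999999 y -0.27375 -0.246 mean 0.6508301970827302 -0.2598556675203207
cam [ 0.7079 -0.3129  0.3739]
blue [ 0.4933 -0.191 ] 182.00955 [55.7376 34.3122]
clock 35.8 pos [ 0.6467 -0.2572  0.2079] toolx yaw 138.29 grip 0.0558
tool shift x y z [ 0.0001  0.1099 -0.0005] wy -0.0035789330673612874 (deg 0.20505775991961173 )
[ 0.2421  0.5748  0.0872  1.6859 -0.0618  0.8836 -1.9441]
```

Call:
servo_tool(moves="60 0 0.05 0 0 0 0; 60 0 0.04 0 0 0 0; 60 0 0.02 0 0 0 0; 60 0 0 0 0 0 0; 10 0 0 0 0 0 0; 10 0 0 0 0 0 0; 10 0 0 0 0 0 0; 10 0 0 0 0 0 0; 10 0 0 0 0 0 0; 10 0 0 0 0 0 0", newtons=40)

```text
clock: 37.05
position: [0.6478, -0.2563, 0.0987]
orientation: [[-0.749, 0.002, -0.663], [0.663, 0.0, -0.749], [-0.001, -1.0, -0.001]]
force: [0.1, 2.6, 6.3]
grip_width: 0.0236
```

Run:
```python
from h import *
rel(.647,-.2567,.098,138.5); o=env.get_obs(); print(o['force'])
p=o['position']; d=p[:2]-[.5652,-.184]; print('r,ang',np.hypot(*d),np.degrees(np.arctan2(d[1],d[0])))
```

```text
clock 37.05 pos [ 0.6478 -0.2563  0.0987] toolx yaw 138.51 grip 0.0236
tool shift x y z [0.0003 0.0007 0.0008] wy 0.0001577061143213496 (deg -0.009035894754021001 )
[0.0998 2.5994 6.2616]
r,ang 0.10973411476138142 -41.18775390773476
```

Radius and angle match the model: 0.1097 m and -41.2°. Now I'll turn the table 90° along the arc.

Call:
servo_tool(moves="10 0.0004 0 -0.0091 0 -0.0827 0; 10 0.0004 0 -0.0091 0 -0.0827 0; 10 0.0004 0 -0.0091 0 -0.0827 0; 10 0.0004 0 -0.0091 0 -0.0827 0; 10 0.0004 0 -0.0091 0 -0.0827 0; 10 0.0004 0 -0.0091 0 -0.0827 0; 10 0.0004 0 -0.0091 0 -0.0827 0; 10 0.0004 0 -0.0091 0 -0.0827 0; 10 0.0004 0 -0.0091 0 -0.0827 0; 10 0.0004 0 -0.0091 0 -0.0827 0; 10 0.0004 0 -0.0091 0 -0.0827 0; 10 0.0004 0 -0.0091 0 -0.0827 0; 10 0.0004 0 -0.0091 0 -0.0827 0; 10 0.0004 0 -0.0091 0 -0.0827 0; 10 0.0004 0 -0.0091 0 -0.0827 0; 10 0.0004 0 -0.0091 0 -0.0827 0; 10 0.0004 0 -0.0091 0 -0.0827 0; 10 0.0004 0 -0.0091 0 -0.0827 0; 10 0.0004 0 -0.0091 0 -0.0827 0; 10 0 0 0 0 0 0")

```text
clock: 39.55
position: [0.638, -0.1022, 0.0986]
orientation: [[-0.662, 0.002, 0.749], [-0.749, -0.001, -0.662], [-0.001, -1.0, 0.003]]
force: [2.9, -2.5, 5.3]
grip_width: 0.0232
```

Run:
```python
from h import *
rel(.6381,-.1016,.098,228.5); o=env.get_obs(); print(o['force'],o['qpos'])
p=o['position']; d=p[:2]-[.5652,-.184]; print('r,ang',np.hypot(*d),np.degrees(np.arctan2(d[1],d[0])),'want 48.5-49')
```

```text
clock 39.55 pos [ 0.638  -0.1022  0.0986] toolx yaw 228.52 grip 0.0232
tool shift x y z [-0.0005  0.0006 -0.0004] wy 0.00031138691831462874 (deg -0.017841156215013143 )
[ 2.9129 -2.4942  5.2715] [ 0.2975  0.6675 -0.3488  1.8697  0.3529  0.6624 -0.9868]
r,ang 0.1094891681144513 48.3092085337325 want 48.5-49
```

Call:
servo_tool(moves="60 0 0 0 0 0 0; 60 0 0 0 0 0 0; 60 0 0 0 0 0 0; 60 0 -0.03 0 0 0 0; 60 0 -0.05 0 0 0 0; 60 0 -0.05 0 0 0.157 0; 60 0 -0.02 0 0 0.157 0; 60 0 0 0 0 0.157 0; 60 0 0 0 0 0.157 0; 60 0 0 0 0 0.157 0; 70 0.0313 0 0.0275 0 0 0; 70 0.0313 0 0.0275 0 0 0; 70 0.0313 0 0.0275 0 0 0; 70 0 0 0 0 0 0; 70 0 0 0 0 0 0")

```text
clock: 41.42
position: [0.5487, -0.1888, 0.248]
orientation: [[-0.998, 0.0, 0.062], [-0.062, 0.0, -0.998], [-0.0, -1.0, -0.0]]
force: [-1.2, 0.0, -0.1]
grip_width: 0.0654
```

Run:
```python
from h import *
snap('wrist','w11'); look('w11'); rel(.549,-.19,.25,183.5)
im=rect('w11',.072,.40,.72,-.36,-.04); cv2.imwrite('pics/r11.png',cv2.resize(im,(600,600)))
```

```text
amber [0.4681 0.0688] 169.5085 [37.8746 55.6829] mid [0.4553 0.0712]
clock 41.52 pos [ 0.5491 -0.1882  0.2478] toolx yaw 183.62 grip 0.0651
tool shift x y z [ 0.0003 -0.0022  0.0018] wy 0.0020140886495968557 (deg -0.11539877918710317 )
```

View pics/r11.png

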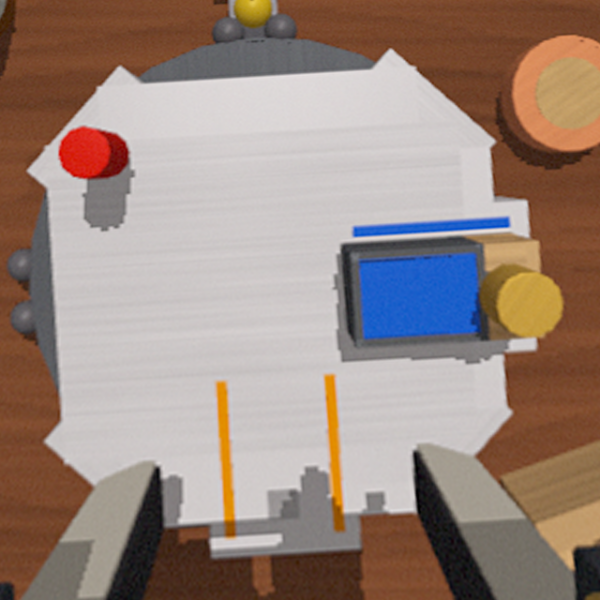

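The amber bay is in front: its lines at (222,381)–(230,535) are where the blue ones were. The blue pack is pinned at (520,300). Now the amber tiles, nearest first.

Call:
servo_tool(moves="70 0.0155 0 -0.053 0 0 0; 70 0.0155 0 -0.053 0 0 0; 70 0.0155 0 -0.053 0 0 0; 70 0.0155 0 -0.053 0 0 0; 70 0.0155 0 -0.053 0 0 0; 70 0 0.05 0 0 0.123 0; 70 0 0.06 0 0 0.123 0; 70 0 0.06 0 0 0 0; 70 0 0 0 0 0 0; 70 0 0 0 0 0 0", newtons=25)

```text
clock: 42.78
position: [0.4553, 0.0711, 0.0792]
orientation: [[-0.983, 0.001, -0.182], [0.182, 0.0, -0.983], [-0.001, -1.0, -0.0]]
force: [0.1, -0.4, 0.7]
grip_width: 0.0652
```

Run:
```python
from h import *
look('w12'); rel(.4553,.0712,.0025,169.5)
```

```text
amber [0.4679 0.0692] 169.69514 [38.1026 55.857 ] mid [0.4551 0.0715]
amber [0.5938 0.2262] 199.09349 [55.5361 37.7631] mid [0.5815 0.222 ]
clock 42.83 pos [0.4559 0.071  0.08  ] toolx yaw 169.46 grip 0.0647
tool shift x y z [ 0.0008  0.0775 -0.    ] wy -0.0006632741460954849 (deg 0.03800280923141486 )
```

Call:
servo_tool(moves="70 0.0008 0.04 0 0 0 0; 70 0 0.03 0 0 0 0; 70 0 0.007 0 0 0 0; 70 0 0 0 0 0 0; 30 0 0 0 0 0 0; 30 0 0 0 0 0 0; 30 0 0 0 0 0 0; 30 0 0 0 0 0 0;  30 0 0 0 0 0 0; 30 0 0 0 0 0 0; 30 0 -0.03 0 0 0 0; 30 0 -0.05 0 0 -0.122 0; 30 0 -0.05 0 0 -0.123 0; 30 -0.0017 0 0.0524 0 0 0; 30 -0.0017 0 0.0524 0 0 0; 30 -0.0017 0 0.0524 0 0 0; 30 -0.0017 0 0.0524 0 0 0; 30 -0.0017 0 0.0524 0 0 0; 30 0 0 0 0 0 0; 30 0 0 0 0 0 0")

```text
clock: 45.32
position: [0.4779, -0.19, 0.131]
orientation: [[-0.998, -0.001, 0.06], [-0.06, 0.001, -0.998], [0.001, -1.0, -0.001]]
force: [0.9, 0.3, -1.8]
grip_width: 0.0457
```

Run:
```python
from h import *
held('h5',.010)
rel(.4797,-.1894,.0745,183.5)
```

```text
amber held mid [ 0.4791 -0.1898] hole [ 0.4501 -0.1916] yaw 183.40643 [53.8452 37.6536] TCP [ 0.4779 -0.19    0.131 ]
clock 45.38 pos [ 0.4781 -0.1893  0.1311] toolx yaw 183.54 grip 0.0458
tool shift x y z [-0.0016  0.0566  0.0002] wy 0.0006886508357381547 (deg -0.039456786445953185 )
```

Next is a shift of +1.2 mm in x, then lowering and release.

Call:
servo_tool(moves="30 -0.0013 0.035 0 0 0 0; 30 0 0.017 0 0 0 0; 30 0 0.003 0 0 0 0; 30 0 0.001 0 0 0 0; 30 0 0 0 0 0 0")

```text
clock: 46.0
position: [0.4801, -0.1901, 0.0757]
orientation: [[-0.998, 0.001, 0.061], [-0.061, -0.0, -0.998], [-0.001, -1.0, 0.0]]
force: [0.1, 0.9, -1.1]
grip_width: 0.0457
```

Call:
servo_tool(moves="30 0 0.001 0 0 0 0; 30 0 0.001 0 0 0 0; 65 0 0 0 0 0 0; 65 0 0 0 0 0 0; 65 0 0 0 0 0 0; 70 0 -0.02 0 0 0 0; 70 0 -0.04 0 0 0 0; 70 0 -0.06 0 0 0 0; 70 0 0 0 0 0 0; 70 0 0 0 0 0 0")

```text
clock: 47.25
position: [0.4794, -0.1906, 0.1929]
orientation: [[-0.998, -0.0, 0.06], [-0.06, -0.0, -0.998], [0.0, -1.0, 0.0]]
force: [-0.4, -0.9, -0.3]
grip_width: 0.0652
```

Run:
```python
from h import *
placed('p4',1)
rel(.5815,.222,.20,199.1)
```

```text
blue hole [ 0.527  -0.2455] err [ 0.0756 -0.0545] yaw 180.0 [42.5 28.5]
amber hole [ 0.4512 -0.192 ] err [-0.0002 -0.001 ] yaw 183.36646 [55.6391 38.0225]
clock 47.3 pos [ 0.479  -0.1905  0.1923] toolx yaw 183.46 grip 0.065
tool shift x y z [-0.1271 -0.0078 -0.4055] wy -0.2730091685665749 (deg 15.6422731272404 )
```

Call:
servo_tool(moves="70 -0.0182 0 -0.0579 0 0 0; 70 -0.0182 0 -0.0579 0 0 0; 70 -0.0182 0 -0.0579 0 0 0; 70 -0.0182 0 -0.0579 0 0 0; 70 -0.0182 0 -0.0579 0 0 0; 70 -0.0182 0 -0.0579 0 0 0; 70 -0.0182 0 -0.0579 0 0 0; 70 0 0.04 0 0 -0.136 0; 70 0 0.04 0 0 -0.137 0; 70 0 0.037 0 0 0 0; 70 0 0 0 0 0 0; 70 0 0 0 0 0 0")

```text
clock: 48.8
position: [0.5822, 0.2222, 0.0762]
orientation: [[-0.945, -0.001, 0.328], [-0.328, -0.0, -0.945], [0.001, -1.0, -0.0]]
force: [0.4, 0.3, 0.2]
grip_width: 0.0655
```

Run:
```python
from h import *
look('w13'); rel(.5815,.222,.0025,199.1)
```

```text
amber [0.6394 0.2047] 199.02559 [55.6466 37.9616] mid [0.6271 0.2005]
clock 48.85 pos [0.5827 0.2224 0.0769] toolx yaw 199.12 grip 0.0654
tool shift x y z [ 0.0013  0.0744 -0.    ] wy 0.0002790756372811904 (deg -0.01598985618113602 )
```

The tile has been knocked aside, as the task warned. It is now at (0.627, 0.2005), so I'll follow it.

Call:
servo_tool(moves="70 -0.0348 0 0.0353 0 0 0; 70 0 0 0 0 0 0; 70 0 0 0 0 0 0; 70 0 0 0 0 0 0")

```text
clock: 49.35
position: [0.6262, 0.2007, 0.0768]
orientation: [[-0.945, 0.0, 0.328], [-0.328, 0.0, -0.945], [-0.0, -1.0, -0.0]]
force: [0.1, -0.5, -0.2]
grip_width: 0.0648
```

Run:
```python
from h import *
look('w14'); rel(.6271,.2005,.0025,199.1)
```

```text
amber [0.6395 0.2047] 199.24954 [55.7464 38.2132] mid [0.6272 0.2005]
clock 49.4 pos [0.6262 0.2007 0.0766] toolx yaw 199.18 grip 0.0656
tool shift x y z [-0.0008  0.0741  0.0005] wy 0.001428739157821938 (deg -0.08186072376827269 )
```

Call:
servo_tool(moves="70 -0.0008 0.035 0.0005 0 0 0; 70 0 0.03 0 0 0 0; 70 0 0.009 0 0 0 0; 70 0 0 0 0 0 0; 30 0 0 0 0 0 0; 30 0 0 0 0 0 0; 30 0 0 0 0 0 0; 30 0 0 0 0 0 0;  30 0 0 0 0 0 0; 30 0 0 0 0 0 0; 30 0 -0.03 0 0 0 0; 30 0 -0.055 0 0 0.136 0; 30 0 -0.055 0 0 0.137 0; 30 0.0244 0 0.0543 0 0 0; 30 0.0244 0 0.0543 0 0 0; 30 0.0244 0 0.0543 0 0 0; 30 0.0244 0 0.0543 0 0 0; 30 0.0244 0 0.0543 0 0 0; 30 0.0244 0 0.0543 0 0 0; 30 0.0244 0 0.0543 0 0 0")

```text
clock: 51.9
position: [0.4792, -0.1918, 0.1421]
orientation: [[-0.998, -0.0, 0.061], [-0.061, -0.0, -0.998], [0.0, -1.0, 0.0]]
force: [-0.1, -0.4, -1.3]
grip_width: 0.0457
```

Call:
servo_tool(moves="30 0 0 0 0 0 0; 30 0 0 0 0 0 0")

```text
clock: 52.15
position: [0.4803, -0.1899, 0.1421]
orientation: [[-0.998, -0.0, 0.06], [-0.06, 0.0, -0.998], [0.0, -1.0, -0.0]]
force: [-0.0, 1.3, -1.6]
grip_width: 0.0455
```

Run:
```python
from h import *
held('h6',.010)
rel(.4797,-.1894,.0865,183.5)
```

```text
blue held mid [ 0.579  -0.2336] hole [ 0.608  -0.2336] yaw 0.0 [28. 32.] TCP [ 0.4803 -0.1899  0.1421]
amber held mid [ 0.4803 -0.1898] hole [ 0.4513 -0.1915] yaw 183.36646 [54.406  37.4647] TCP [ 0.4803 -0.1899  0.1421]
clock 52.2 pos [ 0.4807 -0.189   0.1421] toolx yaw 183.54 grip 0.0456
tool shift x y z [0.001  0.0556 0.0004] wy 0.0006138426201141929 (deg -0.03517059141779555 )
```

Call:
servo_tool(moves="30 0 0.035 -0.0003 0 0 0; 30 0 0.015 0 0 0 0; 30 0 0.004 0 0 0 0; 30 0 0.0015 0 0 0 0; 30 0 0 0 0 0 0")

```text
clock: 52.82
position: [0.4806, -0.1897, 0.0871]
orientation: [[-0.998, 0.0, 0.061], [-0.061, -0.0, -0.998], [-0.0, -1.0, 0.0]]
force: [-0.1, 0.6, -0.7]
grip_width: 0.0461
```

Call:
servo_tool(moves="30 0 0.001 0 0 0 0; 65 0 0 0 0 0 0; 65 0 0 0 0 0 0; 65 0 0 0 0 0 0; 70 0 -0.02 0 0 0 0; 70 0 -0.06 0 0 0 0; 70 0 -0.06 0 0 0 0; 70 0 0 0 0 0 0; 70 0 0 0 0 0 0")

```text
clock: 53.95
position: [0.4798, -0.19, 0.2254]
orientation: [[-0.998, -0.001, 0.06], [-0.06, -0.0, -0.998], [0.001, -1.0, 0.0]]
force: [0.5, 0.3, -0.9]
grip_width: 0.0652
```

Run:
```python
from h import *
placed('p5',2)
rel(.437,-.4318,.226,110)
```

```text
blue hole [ 0.5268 -0.2473] err [ 0.0754 -0.0563] yaw 183.01279 [39.4454 31.2988]
amber hole [ 0.4511 -0.1917] err [-0.0003 -0.0007] yaw 183.75174 [55.8636 38.2375]
clock 54.0 pos [ 0.4795 -0.1899  0.2247] toolx yaw 183.45 grip 0.0651
tool shift x y z [ 0.057  -0.0013  0.2389] wy 1.28197663241516 (deg -73.45185047178279 )
```

Both amber tiles are aligned within 1 mm. Now the second post.

Call:
servo_tool(moves="70 0.0114 0 0.0478 0 0 0; 70 0.0114 0 0.0478 0 0 0; 70 0.0114 0 0.0478 0 0 0; 70 0.0114 0 0.0478 0 0 0; 70 0.0114 0 0.0478 0 0 0; 70 0 0 0 0 0.16 0; 70 0 0 0 0 0.16 0; 70 0 0 0 0 0.16 0; 70 0 0 0 0 0.16 0; 70 0 0 0 0 0.16 0; 70 0 0 0 0 0.16 0; 70 0 0 0 0 0.16 0; 70 0 0 0 0 0.16 0; 70 0 0.04 0 0 0 0; 70 0 0.04 0 0 0 0; 70 0 0 0 0 0 0; 70 0 0 0 0 0 0")

```text
clock: 56.12
position: [0.438, -0.4317, 0.1457]
orientation: [[-0.344, -0.001, -0.939], [0.939, 0.0, -0.344], [0.001, -1.0, 0.001]]
force: [0.9, -0.6, 0.2]
grip_width: 0.0649
```

Run:
```python
from h import *
rel(.437,-.4318,.0775,110)
snap('wrist','w15'); h=cv2.cvtColor(rect('w15',.097,.40,.48,-.48,-.39,4000),cv2.COLOR_BGR2HSV)
m=cv2.morphologyEx(cv2.inRange(h,(18,150,180),(30,255,255)),cv2.MORPH_OPEN,np.ones((9,9)))
c=max(cv2.findContours(m,0,1)[0],key=cv2.contourArea); (u,v),r=cv2.minEnclosingCircle(c); print(.48-v/4000,-.39-u/4000,r/4)
```

```text
clock 56.12 pos [ 0.438  -0.4317  0.1457] toolx yaw 110.15 grip 0.0649
tool shift x y z [0.0002 0.0682 0.0009] wy 0.0026263047227891977 (deg -0.15047617633109667 )
0.4391038551330566 -0.4362071151733399 15.511700630187988
```

Call:
servo_tool(moves="70 0 0.04 0.0009 0 0 0; 70 0 0.02 0 0 0 0; 70 0 0.0085 0 0 0 0; 70 0 0 0 0 0 0; 15 0 0 0 0 0 0; 15 0 0 0 0 0 0; 15 0 0 0 0 0 0; 15 0 0 0 0 0 0; 15 0 0 0 0 0 0; 15 0 0 0 0 0 0; 15 0 0 0 0 0 0", newtons=30)

```text
clock: 57.55
position: [0.4368, -0.4322, 0.0772]
orientation: [[-0.344, -0.0, -0.939], [0.939, -0.0, -0.344], [-0.0, -1.0, 0.001]]
force: [-1.5, -0.5, 1.4]
grip_width: 0.0295
```

Call:
servo_tool(moves="15 0 -0.02 0 0 0 0; 15 0 -0.035 0 0 0 0; 15 0 -0.035 0 0 0 0; 15 0 -0.035 0 0 0 0; 15 0.0443 0 -0.0193 0 0 0; 15 0.0443 0 -0.0193 0 0 0; 15 0.0443 0 -0.0193 0 0 0; 15 0.0443 0 -0.0193 0 0 0; 15 0.0443 0 -0.0193 0 0 0; 15 0 0 0 0 0 0; 15 0 0 0 0 0 0; 15 0 0 0 0 0 0")

```text
clock: 59.05
position: [0.4511, -0.192, 0.2019]
orientation: [[-0.342, -0.001, -0.94], [0.94, -0.0, -0.342], [-0.0, -1.0, 0.001]]
force: [0.2, -0.4, -1.1]
grip_width: 0.0294
```

Run:
```python
from h import *
snap('wrist','w16');rel(.4512,-.1913,.1012,110)
a=np.load('pics/w16_raw.npy'); b=np.load('pics/w8_raw.npy')
f=lambda i:cv2.resize(i[150:300,180:330],(400,400),interpolation=cv2.INTER_CUBIC)
cv2.imwrite('pics/m16.png',np.hstack([f(b),f(a)]))
```

```text
clock 59.1 pos [ 0.4511 -0.1921  0.2019] toolx yaw 110.01 grip 0.0292
tool shift x y z [ 0.0007  0.1007 -0.0004] wy 0.00023881907914030697 (deg -0.013683325301940386 )
```

View pics/m16.png

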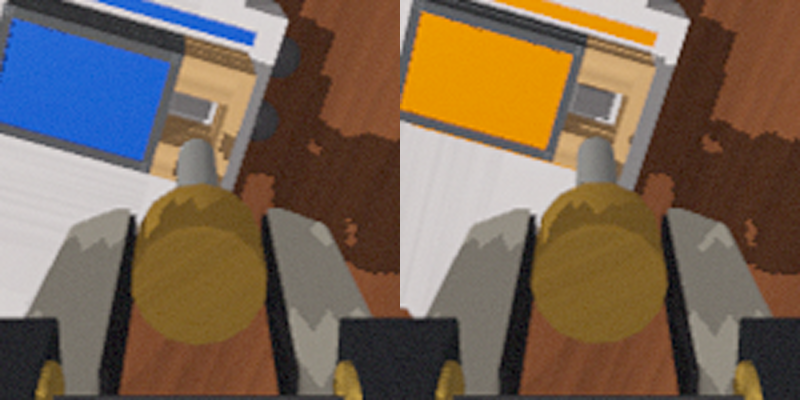

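The post sits in the hand exactly as the first one did (head at (600,285), shank end at (598,150)). I'll lower it in stages.

Call:
servo_tool(moves="15 0.0005 0.02 -0.0004 0 0 0; 15 0 0.015 0 0 0 0; 15 0 0.01 0 0 0 0; 15 0 0.01 0 0 0 0; 15 0 0 0 0 0 0")

```text
clock: 59.72
position: [0.4512, -0.1904, 0.1465]
orientation: [[-0.344, -0.002, -0.939], [0.939, 0.0, -0.344], [0.001, -1.0, 0.001]]
force: [0.1, 0.8, -0.6]
grip_width: 0.0293
```

Call:
servo_tool(moves="15 -0.0006 0.01 0 0 0 0; 15 0 0.01 0 0 0 0; 15 0 0.008 0 0 0 0; 15 0 0 0 0 0 0")

```text
clock: 60.22
position: [0.4514, -0.1906, 0.1184]
orientation: [[-0.344, -0.002, -0.939], [0.939, 0.0, -0.344], [0.001, -1.0, 0.001]]
force: [0.3, -0.1, -1.0]
grip_width: 0.0296
```

Call:
servo_tool(moves="15 0 0.008 0 0 0 0; 15 0 0.006 0 0 0 0; 15 0 0.002 0 0 0 0; 15 0 0.0015 0 0 0 0; 15 0 0.001 0 0 0 0; 15 0 0 0 0 0 0")

```text
clock: 60.98
position: [0.4517, -0.1909, 0.1014]
orientation: [[-0.344, 0.0, -0.939], [0.939, -0.0, -0.344], [-0.0, -1.0, 0.0]]
force: [-2.5, 1.0, 11.1]
grip_width: 0.0293
```

Call:
servo_tool(moves="60 0 0 0 0 0 0; 60 0 0 0 0 0 0; 60 0 0 0 0 0 0; 60 0 -0.02 0 0 0 0; 60 0 -0.05 0 0 0 0; 60 0 -0.06 0 0 0 0; 60 -0.04 -0.03 0 0 0 0; 60 -0.05 0 0 0 0 0; 60 -0.05 0 0 0 0 0; 60 -0.05 0 0 0 0 0; 60 -0.05 0 0 0 0 0; 60 0 0 0 0 0 0; 60 0 0 0 0 0 0; 60 0 0 0 0 0 0")

```text
clock: 62.72
position: [0.5344, -0.4147, 0.2606]
orientation: [[-0.346, -0.001, -0.938], [0.938, 0.001, -0.346], [0.001, -1.0, 0.0]]
force: [0.3, 0.3, 0.8]
grip_width: 0.0559
```

Run:
```python
from h import *
snap('scene','s2');snap('side','d2'); rel(.45,-.19)
a=np.load('pics/s2_raw.npy')[170:290,150:310]; b=np.load('pics/d2_raw.npy')[140:230,190:310]
cv2.imwrite('pics/m17.png',np.vstack([np.hstack([cv2.resize(a,(400,300),interpolation=2),cv2.resize(b,(400,300),interpolation=2)]),cv2.resize(np.load('pics/s2_raw.npy'),(800,600))[0:300]]))
```

```text
clock 62.83 pos [ 0.5345 -0.415   0.2609] toolx yaw 110.21 grip 0.056
tool shift x y z [0.2403 0.     0.0015]
```

View pics/m17.png

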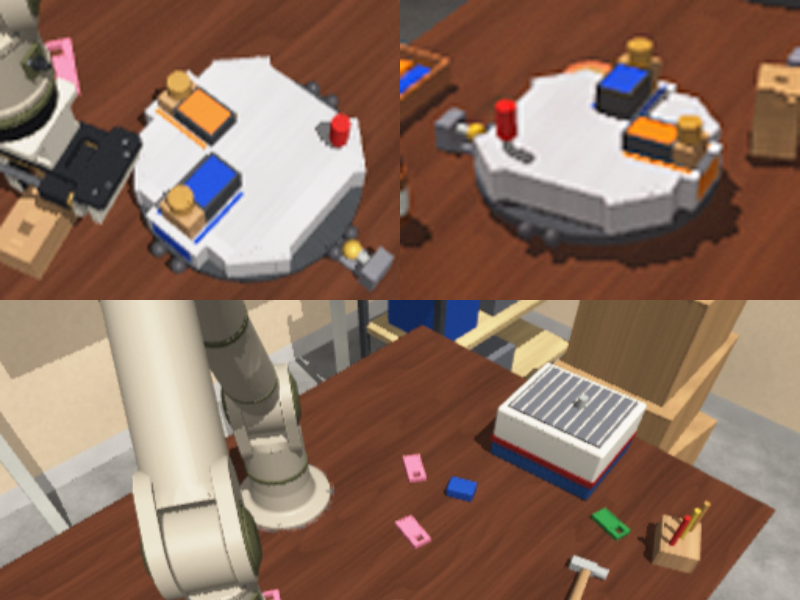

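Both packs are pinned, with the heads flush on the tiles and upright: amber at (180,90) and blue at (180,200) in the left crop. No blue or amber tiles are left on the bench, and the arm is clear. I'll hand in.

```bash
python3 -c "
from h import *
print(env.hand_in())"
```

```text
the job is handed in; nothing more can be done
None
```

The job is done and handed in at about 63 s on the robot clock. Three blue tiles are stacked and pinned in the blue bay. The table was then turned one click anticlockwise, and two amber tiles, all that were on the bench, are pinned in the amber bay with the other post.

- **Tile alignment:** before pinning, every placed tile's hole measured within about 1 mm of its socket and lay along the bay within 0.4°. I did not re-measure after the posts went in.
- **Posts:** each was pushed until it met resistance (15 N on blue, 11 N on amber), with the gripper at the height expected for the head to rest on the pack.
- **Table:** the knob ended about 89.5° round. The wrist view just after the turn showed the amber lines where the blue ones had been.
- **Final pictures:** both posts are upright with their heads on the packs, no blue or amber tiles are left on the bench, and the arm is clear. The sponge and hammer head look untouched. I did not measure whether any of the bystanders moved; none was approached.

Three things went off plan:
- **Missed grasp:** the gripper closed too late on one blue tile. The tile had not moved, and I picked it up on the second try.
- **Knocked tile:** one amber tile was knocked about 5 cm aside. I found it again and followed it.
- **Post measurement:** for the second post, an automatic check disagreed by about 5 mm with my earlier reading. I trusted the earlier one, and the grasp fitted.

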